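Close and clamp the dust-fall sample pots for transport

ROBOT

A 6-joint arm with a two-finger parallel gripper is mounted at the origin on a cart in front of the work surface, level with it; the furniture and walls round the work are solid. World frame = base frame: x ahead of the robot, y to its left, z up, the work surface at z = 0. Lengths are in m, angles in rad, forces in N, time in s.
With the tool pointing down it reaches from about 0.3 to 0.875 m from the base axis. Payload 4.2 kg.
Tool frame: the origin (TCP) lies between the finger pads; the fingertips stand 22 mm ahead of it and the grasp point (between the pads) lies 3 mm ahead of it; x points along the fingers, z is the direction in which the jaws open and shut, and the axes are right-handed (so a half turn about x gives the same grasp; the last joint's range is limited). The gripper opens to 85 mm and grips with 20 to 120 N. Pads are 22 mm wide; open, the fingers measure 114 mm over their backs; the gripper's body (76 mm by 85 mm) begins 54 mm behind the grasp point. The pads swing forward as they close: fully open they stand 13 mm farther back than shut.
Start: joints at [1.241, 0.32, 1.565, -0, 1.257, -0.02], TCP at [0.175, 0.548, 0.253] pointing down, gripper open.
Joint ranges: [-3.11, 3.11], [-0.84, 2.01], [0.21, 2.61], [-1.34, 4.49], [0.05, 2.63], [-2.56, 2.56]. Speed limits (rad/s): [2.57, 2.57, 3.14, 3.14, 3.14, 3.14].

INTERFACE

Orientations are given as [roll, pitch, yaw] about the fixed x, y, z axes, in that order (R = Rz(yaw) Ry(pitch) Rx(roll)).
In Python, from cell import ctrl gives the robot as it stands.
- The arm moves only by the tool jog_arm, never from a script. Its argument "steps" is a list of rows, each an object with "delta_pos": the shift along the tool's x, y, z in mm, a list of three; "spin": the turn about the tool's x in units of 5 degrees (1.0 is 5 degrees); "gripper": the opening, from 0 (shut) to 1 (fully open). A call has 1 to 10 rows; each row shifts and turns the commanded pose from where the row before left it, along the tool's axes as they then stand; what a row does not reach is not made up. A row lasts 1/10 s, in which the tool goes at most 50 mm and 8.59 degrees, less where a joint would pass 70% of its speed; a pose out of reach is approached as far as the arm can. A call with a gripper value outside its range is refused whole. The fingers move at their own pace and stop on an object; the grip force is fixed at half the most. Time passes only in rows, so rows that do not move let the fingers close. It gives the time, the measured TCP pose, the force and the opening at its end, in the units of the state.
- ctrl.sense(): the state, without advancing time (a new reading comes with each control period).
- ctrl.snapshot(name): name is "side" or "top" or "wrist"; returns the picture (420x560x3 uint8, red, green, blue); there is no depth.
- ctrl.camera_params(name): a dict with "fx", "fy", "cx", "cy" (pixels), "cam_to_world" (4x4, takes a point from camera to world coordinates). Camera axes: x right, y down, z forward; pixel columns grow to the right and rows downward; lengths in m; the calibration is good to about 2 mm. A picture is of the moment at which its call begins: read the wrist's pose just before it. camera_params takes no time and is no camera call; for the wrist camera it gives the pose at the moment of the call.
- ctrl.finish_job(): hands the job in, once; it reports no verdict.
The state is a dict: "time": time; "q": joint angles; "joint_vel": joint speeds; "joint_efforts": joint torques, N m; "ee_pos": TCP position; "eef_rot": TCP orientation; "ft_force": force on the tool from outside, world axes, zero at the start; "wrist_torque": the same for the moment, N m; "width": opening from 0.0 (shut) to 1.0 (fully open).
Only numpy, scipy, OpenCV 4.12 (cv2) and the standard library are available. Lean on these libraries where they do the work, as an engineer would, in place of code of your own. Each camera call takes 0.05 s, during which the arm holds its last target.

TASK

The dust samples are finished: stand every white sample pot, mouth up, in a seat of the transport carrier, and close each one with a blue cover set mouth down on it, rim exactly on rim, so that it sits level. Then turn all three red clamp knobs clockwise until they are fully home, also over an empty seat, so that nothing works loose on the way. Do not knock over the water bottle or the pump bottle.

Things in the scene. Friction and masses are not known exactly. Their poses are not given: they have to be found in the camera images.
- pot_1_mid (a point): Sample pot 1: white half shell standing mouth up, dark dust filter inside; straight round wall, outside diameter 64, height 40, wall 6, flat rim, 90 to 140 g. Point: its centre, 20 above the underside; z up out of the mouth. Two or three pots are present; a missing one reads None.
- cover_1_mid (a point): Cover 1: matching blue half shell standing mouth down, pale round mark on its closed top; outside diameter 64, height 40, wall 6, flat rim, 90 to 140 g. No spigot: it just rests rim on rim on a pot. Point: its centre, 20 below the top; z up. Any cover fits any pot; three are there, so one may be left over.
- seat_1 (a point): The left-hand seat (from the robot) of the carrier, a fixed aluminium plate 140 x 345 x 12 with three seats in a row, 110 apart. Point: centre of the seat's floor, 12 above the desk; a black ring 7 high round it leaves a pot 3 play on each side. x points from the seat to its clamp post, z up; the carrier's yaw varies by 0.15 rad.
- knob_1 (a point): Red wing knob of the left-hand clamp: a bar 46 long (its x), 14 thick (its y), 24 high, over a grey arm, 72 long, that points to its -x, the arm's top 18 below this point. Point: on the bolt's axis, 68 from seat 1 along its x, 10 below the wing's top, 129 above the desk open, 124 home. Home: its x agrees with the seat's x; else turned from that by 2.4 - joint value about z.
- clamp_1 (a joint): Angle of the left-hand knob, rad: 0 open (arm aside), growing clockwise seen from above to the end stop at 2.4 = home, where the arm's rubber foot, coming down 5 over the whole turn, meets the cover on seat 1 at 92 above the desk. Starts at 0 to 0.3; friction 0.06 N m holds it where it is left; may need several grips. When home it blocks its seat for loading.
- pot_2_mid (a point): Sample pot 2: white half shell standing mouth up, dark dust filter inside; straight round wall, outside diameter 64, height 40, wall 6, flat rim, 90 to 140 g. Point: its centre, 20 above the underside; z up out of the mouth. Two or three pots are present; a missing one reads None.
- cover_2_mid (a point): Cover 2: matching blue half shell standing mouth down, pale round mark on its closed top; outside diameter 64, height 40, wall 6, flat rim, 90 to 140 g. No spigot: it just rests rim on rim on a pot. Point: its centre, 20 below the top; z up. Any cover fits any pot; three are there, so one may be left over.
- seat_2 (a point): The middle seat (from the robot) of the carrier, a fixed aluminium plate 140 x 345 x 12 with three seats in a row, 110 apart. Point: centre of the seat's floor, 12 above the desk; a black ring 7 high round it leaves a pot 3 play on each side. x points from the seat to its clamp post, z up; the carrier's yaw varies by 0.15 rad.
- knob_2 (a point): Red wing knob of the middle clamp: a bar 46 long (its x), 14 thick (its y), 24 high, over a grey arm, 72 long, that points to its -x, the arm's top 18 below this point. Point: on the bolt's axis, 68 from seat 2 along its x, 10 below the wing's top, 129 above the desk open, 124 home. Home: its x agrees with the seat's x; else turned from that by 2.4 - joint value about z.
- clamp_2 (a joint): Angle of the middle knob, rad: 0 open (arm aside), growing clockwise seen from above to the end stop at 2.4 = home, where the arm's rubber foot, coming down 5 over the whole turn, meets the cover on seat 2 at 92 above the desk. Starts at 0 to 0.3; friction 0.06 N m holds it where it is left; may need several grips. When home it blocks its seat for loading.
- pot_3_mid (a point): Sample pot 3: white half shell standing mouth up, dark dust filter inside; straight round wall, outside diameter 64, height 40, wall 6, flat rim, 90 to 140 g. Point: its centre, 20 above the underside; z up out of the mouth. Two or three pots are present; a missing one reads None.
- cover_3_mid (a point): Cover 3: matching blue half shell standing mouth down, pale round mark on its closed top; outside diameter 64, height 40, wall 6, flat rim, 90 to 140 g. No spigot: it just rests rim on rim on a pot. Point: its centre, 20 below the top; z up. Any cover fits any pot; three are there, so one may be left over.
- seat_3 (a point): The right-hand seat (from the robot) of the carrier, a fixed aluminium plate 140 x 345 x 12 with three seats in a row, 110 apart. Point: centre of the seat's floor, 12 above the desk; a black ring 7 high round it leaves a pot 3 play on each side. x points from the seat to its clamp post, z up; the carrier's yaw varies by 0.15 rad.
- knob_3 (a point): Red wing knob of the right-hand clamp: a bar 46 long (its x), 14 thick (its y), 24 high, over a grey arm, 72 long, that points to its -x, the arm's top 18 below this point. Point: on the bolt's axis, 68 from seat 3 along its x, 10 below the wing's top, 129 above the desk open, 124 home. Home: its x agrees with the seat's x; else turned from that by 2.4 - joint value about z.
- clamp_3 (a joint): Angle of the right-hand knob, rad: 0 open (arm aside), growing clockwise seen from above to the end stop at 2.4 = home, where the arm's rubber foot, coming down 5 over the whole turn, meets the cover on seat 3 at 92 above the desk. Starts at 0 to 0.3; friction 0.06 N m holds it where it is left; may need several grips. When home it blocks its seat for loading.
- water_bottle: Clear water bottle with blue cap, 67 across, 228 high, standing at the back left; leave it standing. Origin at its underside.
- pump_bottle: White pump bottle with red pump head, 61 x 73 x 181, standing at the right; leave it standing. Origin at its underside.
Things that resemble listed ones, but are neither listed nor needed, are in the scene too. Leave any yellow look-alike of the part that bears cover_1_mid alone.

How it is judged:
By the outcome, as a careful person would: the job done as asked, in the order asked, and still so for the second after the job is handed in, with the robot touching nothing.
Of pot_1, pot_2, pot_3 only 2 to 3 are there at a start; the rules pass over those that are not, and their reading is None.
At some moment in a run one of pot_1, pot_2, pot_3 may be knocked a few centimetres aside while the robot is not near it.
Once in a run the grip may slacken for a moment while it holds something.
It also fails if it takes over 210 s, if anything falls off the work surface, if the arm or the gripper's body presses on something with over 40 N, if the wrist force passes 120 N, or if a joint passes its speed limit or range.

## Working session

There is one attempt and no reset: what is moved stays moved. The work goes in short steps, Python scripts to look and compute and a tool call to move; the robot and the scene stay as the last step left them, time stands still between calls to the robot, and variables do not carry over. Pictures are saved under pics/ and viewed, and the job is handed in when it is done.

Besides the shell and the picture viewer there is one more tool, called as a command line: name --argument value ..., lists and objects as JSON in quotes. jog_arm: Moves the arm, as the interface text tells. Its arguments: {"type":"object","properties":{"steps":{"type":"array","items":{"type":"object","properties":{"delta_pos":{"type":"array","items":{"type":"number"}},"spin":{"type":"number"},"gripper":{"type":"number"}}}}},"required":["steps"]}

```bash
ls; mkdir -p pics
python3 - <<'E'
from cell import ctrl
import cv2,json
s=ctrl.sense();print(s)
for n in ["side","top","wrist"]:
    p=ctrl.camera_params(n);print(n,p)
    im=ctrl.snapshot(n);cv2.imwrite(f"pics/{n}0.png",im[:,:,::-1])
E
```

```text
pics
{'time': 0.0, 'q': array([ 1.24098200e+00,  3.20296769e-01,  1.56569752e+00,  6.90218192e-06,
        1.25739636e+00, -2.00047781e-02]), 'joint_vel': array([ 0.00039576, -0.0010394 ,  0.00031691,  0.00186007,  0.00021946,
        0.00068502]), 'joint_efforts': array([-3.35390914e-04, -4.15507185e+01, -2.34158206e+01,  1.42354047e-04,
        8.20679648e-03, -1.20960129e-05]), 'ee_pos': array([0.17515998, 0.54720312, 0.25247225]), 'eef_rot': array([ 3.11793819,  1.56899832, -1.90426247]), 'ft_force': array([ 0.6588818 , -0.16570787, -0.08301706]), 'wrist_torque': array([ 0.0103597 ,  0.01995859, -0.00950844]), 'width': 1.0014756946743895}
side {'fx': 420.28139982557326, 'fy': 420.28139982557326, 'cx': 275.025373834293, 'cy': 218.70881819252156, 'cam_to_world': array([[ 0.962032  , -0.11922025,  0.24552181,  0.23697495],
       [-0.27263218, -0.46223208,  0.84380875, -1.04270184],
       [ 0.01288897, -0.87870816, -0.47718533,  0.67728449],
       [ 0.        ,  0.        ,  0.        ,  1.        ]])}
top {'fx': 395.8982525511307, 'fy': 395.8982525511307, 'cx': 267.0759516204031, 'cy': 209.49313437700366, 'cam_to_world': array([[-0.01496687, -0.98833832,  0.15153667,  0.33498538],
       [-0.99987274,  0.01563088,  0.00319153, -0.02822623],
       [-0.00552296, -0.15146962, -0.98844648,  1.30170345],
       [ 0.        ,  0.        ,  0.        ,  1.        ]])}
wrist {'fx': 308.61683346673533, 'fy': 308.61683346673533, 'cx': 279.15206957943934, 'cy': 211.75724183623365, 'cam_to_world': array([[ 0.30438214,  0.90838571,  0.28668259,  0.10094798],
       [ 0.95254689, -0.28949956, -0.09404478,  0.57127965],
       [-0.00243445,  0.30170417, -0.95339848,  0.37180721],
       [ 0.        ,  0.        ,  0.        ,  1.        ]])}
```

View pics/top0.png

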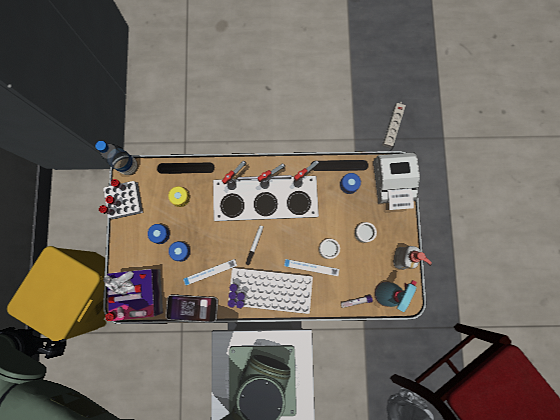

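View pics/side0.png

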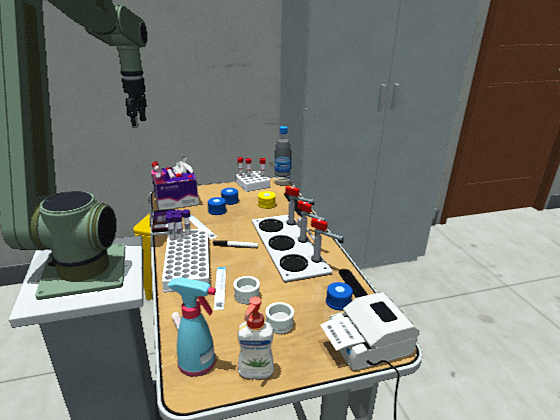

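View pics/wrist0.png

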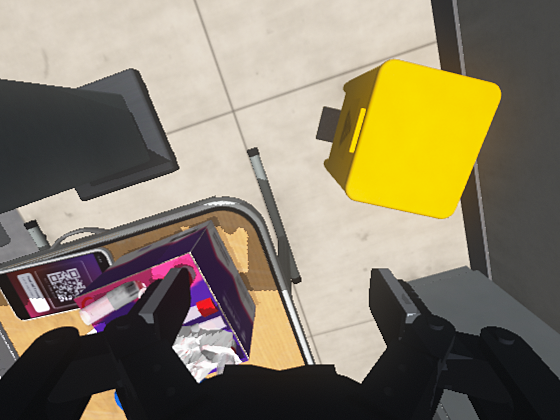

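The top view shows two white pots at (330,248) and (366,232). There are three blue covers at (158,234), (178,251) and (351,183), and a yellow decoy at (178,196). The carrier seats are at about (232,205), (265,204) and (299,202).

```bash
cat > h.py <<'E'
import numpy as np,cv2
from scipy.spatial.transform import Rotation as Ro
from cell import ctrl
def R(e): return Ro.from_euler('xyz',e).as_matrix()
def snap(n,f=None):
    p=ctrl.camera_params(n); im=ctrl.snapshot(n)
    if f: cv2.imwrite(f"pics/{f}.png",im[:,:,::-1])
    return im,p
def cast(p,uv,z):
    T=p['cam_to_world']; uv=np.atleast_2d(uv)
    d=np.c_[(uv[:,0]-p['cx'])/p['fx'],(uv[:,1]-p['cy'])/p['fy'],np.ones(len(uv))]@T[:3,:3].T
    o=T[:3,3]; return o+d*((z-o[2])/d[:,2])[:,None]
def proj(p,X):
    T=p['cam_to_world']; c=(np.atleast_2d(X)-T[:3,3])@T[:3,:3]
    return np.c_[c[:,0]/c[:,2]*p['fx']+p['cx'],c[:,1]/c[:,2]*p['fy']+p['cy']]
def comps(m,amin=20):
    n,l,s,c=cv2.connectedComponentsWithStats(m.astype(np.uint8))
    return [(c[i],s[i],l==i) for i in range(1,n) if s[i][4]>=amin]
def go(x,y,z,yaw=None):
    "tool-axis deltas (mm) & spin units to reach world target; yaw = world angle of jaw (tool z) direction"
    s=ctrl.sense(); M=R(s['eef_rot']); d=M.T@(np.array([x,y,z])-s['ee_pos'])*1000
    out={'tool_delta_mm':d.round(1)}
    cur=np.arctan2(M[1,2],M[0,2])
    if yaw is not None:
        e=(yaw-cur+np.pi/2)%np.pi-np.pi/2
        sg=-1 # tool x down
        out['spin_units']=round(float(np.degrees(sg*e)/5),2)
    print('t',round(s['time'],1),'pos',s['ee_pos'].round(4),'jawyaw',round(float(cur),3),'q6',s['q'][5].round(2),'w',round(s['width'],3),out)
E
python3 - <<'E'
from h import *
im=cv2.imread('pics/top0.png')[:,:,::-1];p=ctrl.camera_params('top')
h=cv2.cvtColor(im,cv2.COLOR_RGB2HSV);H,S,V=h[...,0],h[...,1],h[...,2]
for c,s,_ in comps((H>100)&(H<125)&(S>140)&(V>60),40): print('blue',c.round(1),s,cast(p,c,.03).round(3))
for c,s,_ in comps((S<60)&(V>180),40): print('white',c.round(1),s,cast(p,c,.04).round(3))
for c,s,_ in comps((V<50),150): print('dark',c.round(1),s,cast(p,c,.012).round(3))
for c,s,_ in comps(((H<8)|(H>172))&(S>150)&(V>90),20): print('red',c.round(1),s,cast(p,c,.13).round(3))
q=ctrl.sense();M=R(q['eef_rot']);print(M.round(3)); w=ctrl.camera_params('wrist')['cam_to_world'];print(M.T@(w[:3,3]-q['ee_pos']),(M.T@w[:3,:3]).round(2))
b=cv2.resize(im[140:300,100:440],None,fx=2.35,fy=2.35,interpolation=cv2.INTER_CUBIC);cv2.imwrite('pics/topcrop.png',b[:,:,::-1])
E
```

```text
blue [100.2 145.3] [ 95 141  11  10  86] [[0.756 0.53  0.03 ]]
blue [350.7 181.7] [342 173  19  19 218] [[ 0.618 -0.3    0.03 ]]
blue [157.3 233.3] [148 224  20  20 243] [[0.458 0.331 0.03 ]]
blue [178. 251.] [169 242  19  19 242] [[0.4   0.263 0.03 ]]
white [399.2 108.1] [395 103  10  12  48] [[ 0.865 -0.472  0.04 ]]
white [291.5 153. ] [269 153  46   1  46] [[ 0.715 -0.107  0.04 ]]
white [352.5 152. ] [330 152  46   1  46] [[ 0.716 -0.308  0.04 ]]
white [168.5 155. ] [146 155  46   1  46] [[0.715 0.298 0.04 ]]
white [231. 154.] [210 154  43   1  43] [[0.715 0.092 0.04 ]]
white [399.9 173.2] [381 156  38  34 799] [[ 0.641 -0.459  0.04 ]]
white [265.3 197.3] [ 213  176  106   45 2299] [[ 0.569 -0.019  0.04 ]]
white [125.3 199.6] [104 181  35  37 366] [[0.568 0.435 0.04 ]]
white [401.8 198.2] [388 189  29  21 396] [[ 0.559 -0.46   0.04 ]]
white [365.5 232. ] [357 222  20  20 249] [[ 0.451 -0.337  0.04 ]]
white [256.3 238.4] [251 226  12  25  69] [[0.436 0.012 0.04 ]]
white [329.1 248.3] [320 239  20  20 251] [[ 0.401 -0.219  0.04 ]]
white [312.8 267.6] [289 260  50  16 313] [[ 0.341 -
[... 1723 characters left out ...]
9   0.012]]
red [300.2 173.7] [294 168  13  12  57] [[ 0.623 -0.127  0.13 ]]
red [227.6 176.4] [222 171  12  12  57] [[0.618 0.094 0.13 ]]
red [264.1 174.8] [258 170  13  11  60] [[ 0.621 -0.017  0.13 ]]
red [114.4 182.3] [111 179   8   8  45] [[0.605 0.437 0.13 ]]
red [109.2 199.2] [106 196   7   7  38] [[0.553 0.451 0.13 ]]
red [102.5 208.8] [ 99 206   8   7  42] [[0.525 0.47  0.13 ]]
red [137.4 288.1] [135 285   6   7  36] [[0.289 0.357 0.13 ]]
red [109.  316.5] [105 313   9   8  51] [[0.21  0.436 0.13 ]]
[[-0.    -0.952  0.305]
 [-0.001  0.305  0.952]
 [-1.     0.    -0.001]]
[-1.19236794e-01  7.80275955e-02  6.75174472e-05] [[ 0.   -0.3   0.95]
 [ 0.   -0.95 -0.3 ]
 [ 1.    0.   -0.  ]]
```

View pics/topcrop.png

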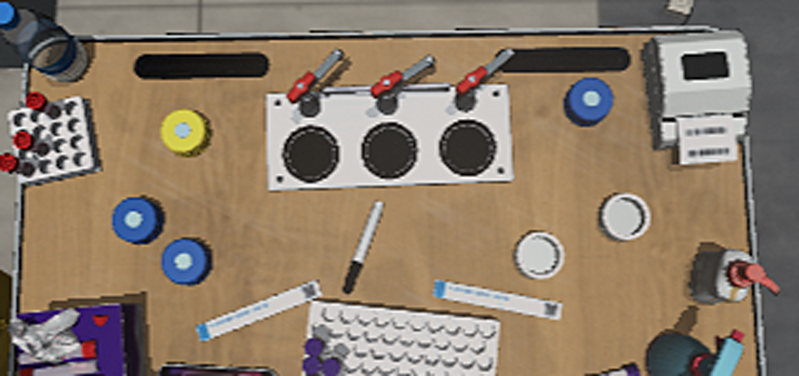

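Candidates, by top-view pixel:
- **Pots:** white rings at (329,248) and (366,232). The other white items are the printer, labels and racks, which have no dark inside and straight edges.
- **Covers:** blue discs at (351,182), (157,233) and (178,251), each with a pale mark. Not covers: the bottle cap at (100,145) and the yellow decoy at (178,196).

The crop confirms this choice. Next I'll move over the carrier for a closer look.

```bash
python3 -c "
from h import *
go(.43,-.04,.31,1.6)"
```

```text
t 0.1 pos [0.1752 0.5473 0.2527] jawyaw 1.261 q6 -0.02 w 1.002 {'tool_delta_mm': array([ -56.7, -421.7, -481.7]), 'spin_units': -3.88}
```

jog_arm --steps '[{"delta_pos":[-6,-30,-34],"gripper":1},{"delta_pos":[-6,-30,-34],"gripper":1},{"delta_pos":[-6,-30,-34],"gripper":1},{"delta_pos":[-6,-30,-34],"gripper":1},{"delta_pos":[-6,-30,-34],"gripper":1},{"delta_pos":[-6,-30,-34],"gripper":1},{"delta_pos":[-6,-30,-34],"gripper":1},{"delta_pos":[-6,-30,-34],"gripper":1},{"delta_pos":[-6,-30,-34],"gripper":1},{"delta_pos":[-3,-30,-34],"gripper":1}]'

```text
schema error: expected keys delta_pos, spin, gripper
```

jog_arm --steps '[{"delta_pos":[0,-30,-35],"gripper":1},{"delta_pos":[0,-30,-35],"gripper":1},{"delta_pos":[0,-30,-35],"gripper":1},{"delta_pos":[0,-30,-35],"gripper":1},{"spin":-1.3,"gripper":1},{"spin":-1.3,"gripper":1},{"spin":-1.3,"gripper":1},{"gripper":1},{"gripper":1}]'

```text
schema error: expected keys delta_pos, spin, gripper
```

```bash
python3 -c "
from h import *
im,p=snap('wrist','w1'); go(.43,-.04,.31,1.6)
print(p['cam_to_world'].round(3))"
```

```text
t 0.2 pos [0.1752 0.5474 0.2528] jawyaw 1.261 q6 -0.02 w 0.998 {'tool_delta_mm': array([ -56.7, -421.7, -481.8]), 'spin_units': -3.89}
[[ 0.304  0.908  0.287  0.101]
 [ 0.953 -0.29  -0.094  0.571]
 [-0.002  0.302 -0.953  0.372]
 [ 0.     0.     0.     1.   ]]
```

View pics/w1.png

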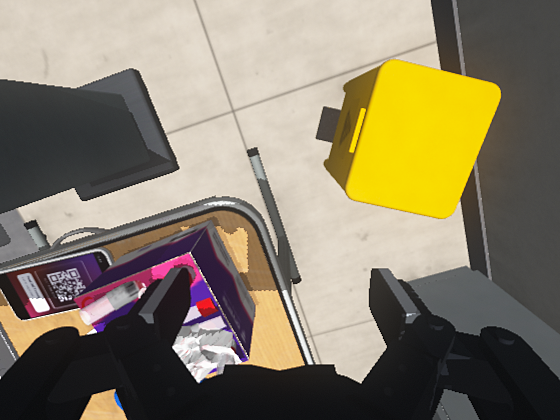

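jog_arm --steps '[{"delta_pos":[-6,-30,-34],"spin":0,"gripper":1},{"delta_pos":[-6,-30,-34],"spin":0,"gripper":1},{"delta_pos":[-6,-30,-34],"spin":0,"gripper":1},{"delta_pos":[-6,-30,-34],"spin":0,"gripper":1},{"delta_pos":[-6,-30,-34],"spin":0,"gripper":1},{"delta_pos":[-6,-30,-34],"spin":0,"gripper":1},{"delta_pos":[-6,-30,-34],"spin":0,"gripper":1},{"delta_pos":[-6,-30,-34],"spin":0,"gripper":1},{"delta_pos":[-6,-30,-34],"spin":0,"gripper":1},{"delta_pos":[-3,-30,-34],"spin":0,"gripper":1}]'

```text
time: 1.2
ee_pos: [0.3577, 0.1307, 0.3109]
eef_rot: [-0.872, 1.569, 0.389]
ft_force: [1.3, 0.8, -0.5]
width: 1.004
```

jog_arm --steps '[{"delta_pos":[0,-35,-30],"spin":0,"gripper":1},{"delta_pos":[0,-35,-30],"spin":0,"gripper":1},{"delta_pos":[0,-35,-30],"spin":0,"gripper":1},{"delta_pos":[0,-35,-30],"spin":0,"gripper":1},{"delta_pos":[0,0,0],"spin":-1.3,"gripper":1},{"delta_pos":[0,0,0],"spin":-1.3,"gripper":1},{"delta_pos":[0,-40,0],"spin":-1.3,"gripper":1},{"delta_pos":[0,-40,0],"spin":0,"gripper":1},{"delta_pos":[0,0,0],"spin":0,"gripper":1},{"delta_pos":[0,0,0],"spin":0,"gripper":1}]'

```text
time: 2.2
ee_pos: [0.534, -0.0267, 0.3094]
eef_rot: [1.442, 1.569, 3.044]
ft_force: [-0.5, -0.0, 0.3]
width: 0.997
```

```bash
python3 -c "
from h import *
im,p=snap('wrist','w2'); go(.43,-.04,.31,1.6)
print(p['cam_to_world'].round(3))"
```

```text
t 2.2 pos [ 0.5334 -0.0266  0.3098] jawyaw 1.601 q6 -1.67 w 1.003 {'tool_delta_mm': array([-1.000e-01,  1.037e+02, -1.020e+01]), 'spin_units': 0.02}
[[-0.031  0.954  0.299  0.456]
 [ 1.     0.03   0.009 -0.029]
 [-0.001  0.299 -0.954  0.429]
 [ 0.     0.     0.     1.   ]]
```

View pics/w2.png

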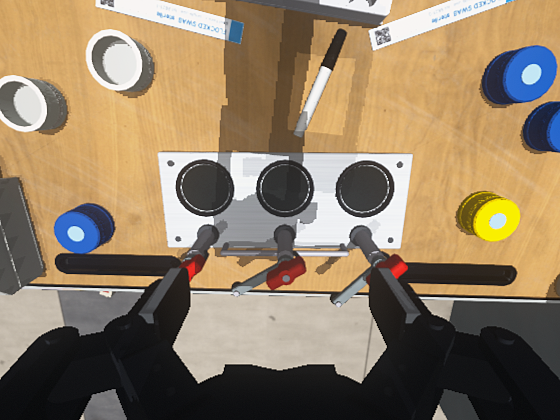

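The wrist view shows the carrier seats at about (205,188), (285,188) and (365,188). Pots are at (120,60) and (27,103), and covers at (84,228), (520,73) and (550,125). The yellow decoy is at (490,215).

```bash
cat >> h.py <<'E'
def circ(P):
    A=np.c_[2*P[:,:2],np.ones(len(P))]; b=(P[:,:2]**2).sum(1)
    w=np.ones(len(P))>0
    for _ in range(6):
        s=np.linalg.lstsq(A[w],b[w],rcond=None)[0]; r=np.sqrt(s[2]+s[0]**2+s[1]**2)
        e=np.abs(np.hypot(P[:,0]-s[0],P[:,1]-s[1])-r); w=e<max(.0015,2*np.median(e[w]))
    return s[0],s[1],r,np.median(e[w]),w.mean()
def find(im,p,verbose=True):
    h=cv2.cvtColor(im,cv2.COLOR_RGB2HSV);H,S,V=[h[...,i].astype(int) for i in range(3)]
    out=[]
    # pots: bright rim
    for nm,m,z in (('pot',(S<40)&(V>205),.04),('cover',(H>100)&(H<125)&(S>130)&(V>150),.04)):
        for c,s,l in comps(m,150):
            cs,_=cv2.findContours(l.astype(np.uint8),cv2.RETR_EXTERNAL,cv2.CHAIN_APPROX_NONE)
            k=max(cs,key=len); hl=cv2.convexHull(k)[:,0,:].astype(float)
            P=cast(p,k[:,0,:].astype(float),z); f=circ(P)
            if .025<f[2]<.04: print(nm,c.round(0),'area',s[4],'xy r',np.round(f,4)); out.append((nm,)+f)
    return out
def mark(im,p,z=.04):
    h=cv2.cvtColor(im,cv2.COLOR_RGB2HSV);H,S,V=[h[...,i].astype(int) for i in range(3)]
    for c,s,l in comps((H>80)&(H<105)&(S>20)&(S<110)&(V>150),40):
        if s[2]<40 and s[3]<40: print('mark',c.round(1),s[4],cast(p,c,z).round(4)[0])
E
python3 - <<'E'
from h import *
im=cv2.imread('pics/w2.png')[:,:,::-1];p=ctrl.camera_params('wrist')
find(im,p);mark(im,p)
g=cv2.cvtColor(im,cv2.COLOR_RGB2GRAY)
for z in (.019,):
  for u in (205,285,365):
    l=[]
    m=np.zeros_like(g);cv2.circle(m,(u,188),38,1,-1)
    for c,s,L in comps((g<75)&(m>0),400):
        k=max(cv2.findContours(L.astype(np.uint8),0,1)[0],key=len)[:,0,:].astype(float)
        print('seat',c.round(1),s[:4],np.round(circ(cast(p,k,z)),4))
    # thin inner bright circle 
cv2.imwrite('pics/w2c.png',cv2.resize(im[140:320,150:420],None,fx=2.9,fy=2.9)[:,:,::-1])
E
```

```text
pot [361.   5.] area 660 xy r [0.3259 0.0526 0.0283 0.0082 0.9141]
pot [117.  61.] area 1982 xy r [ 4.020e-01 -2.203e-01  3.130e-02  2.000e-04  1.000e+00]
pot [317.  91.] area 463 xy r [0.4407 0.0403 0.0371 0.0019 0.5714]
pot [ 27. 104.] area 1387 xy r [ 0.4531 -0.3374  0.03    0.0007  0.4815]
pot [248. 171.] area 1385 xy r [ 0.5294 -0.0594  0.0312  0.0029  0.5886]
pot [254. 315.] area 582 xy r [ 0.7374 -0.0593  0.027   0.0012  0.375 ]
pot [217. 326.] area 484 xy r [ 0.7573 -0.1047  0.0272  0.0021  0.4471]
pot [192. 355.] area 265 xy r [ 0.8244 -0.1389  0.034   0.001   0.3821]
cover [530.  73.] area 1910 xy r [4.014e-01 2.599e-01 2.920e-02 4.000e-04 9.458e-01]
cover [ 76. 232.] area 1231 xy r [ 6.159e-01 -2.980e-01  2.930e-02  4.000e-04  9.685e-01]
mark [462.4   9.9] 62 [0.3398 0.1684 0.04  ]
mark [186.4  21.5] 54 [ 0.3603 -0.1346  0.04  ]
mark [531.   73.7] 302 [0.4012 0.2613 0.04  ]
mark [497.2 220.6] 168 [0.5811 0.2658 0.04  ]
mark [ 75.5 233.2] 189 [ 0.6169 -0.2993  0.04  ]
mark [352.5 290.3] 175 [0.6927 0.0838 0.04  ]
mark [242.4 289.4] 53 [ 0.6962 -0.0743  0.04  ]
seat [205.2 187.3] [176 160  58  57] [ 5.544e-01 -1.274e-01  3.870e-02  3.000e-04  9.876e-01]
seat [284.5 188.1] [256 160  58  57] [ 5.518e-01 -1.870e-02  3.860e-02  4.000e-04  9.938e-01]
seat [364.  188.2] [336 161  58  56] [5.489e-01 9.000e-02 3.870e-02 3.000e-04 1.000e+00]
```

View pics/w2c.png

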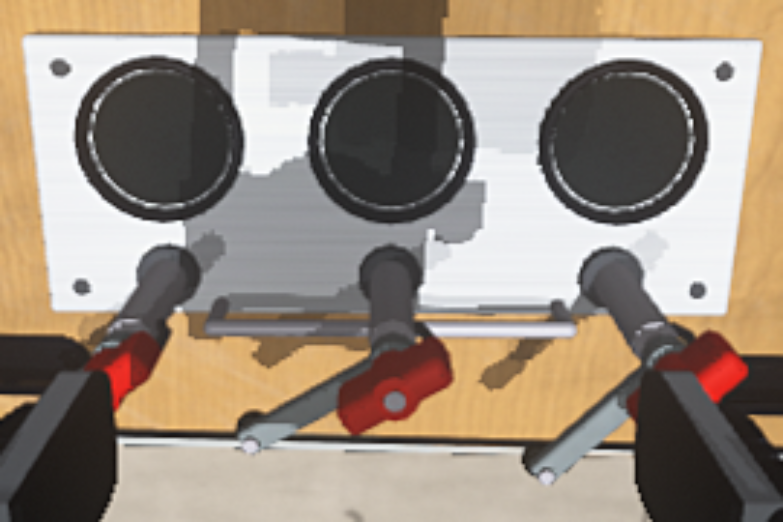

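```bash
python3 -c "
from h import *
go(.402,-.220,.12,1.6)"
```

```text
t 2.2 pos [ 0.5334 -0.0266  0.3098] jawyaw 1.601 q6 -1.67 w 1.003 {'tool_delta_mm': array([ 190. ,  136.9, -189.3]), 'spin_units': 0.02}
```

jog_arm --steps '[{"delta_pos":[15,17.1,-23.7],"spin":0,"gripper":1},{"delta_pos":[15,17.1,-23.7],"spin":0,"gripper":1},{"delta_pos":[15,17.1,-23.7],"spin":0,"gripper":1},{"delta_pos":[15,17.1,-23.7],"spin":0,"gripper":1},{"delta_pos":[15,17.1,-23.7],"spin":0,"gripper":1},{"delta_pos":[15,17.1,-23.7],"spin":0,"gripper":1},{"delta_pos":[15,17.1,-23.7],"spin":0,"gripper":1},{"delta_pos":[15,17.2,-23.4],"spin":0,"gripper":1},{"delta_pos":[10,0,0],"spin":1.5,"gripper":1},{"delta_pos":[10,0,0],"spin":1.5,"gripper":1}]'

```text
time: 3.25
ee_pos: [0.4012, -0.2202, 0.1703]
eef_rot: [-1.429, 1.571, -0.097]
ft_force: [-0.1, -0.0, 0.7]
width: 1.003
```

jog_arm --steps '[{"delta_pos":[10,0,0],"spin":1.5,"gripper":1},{"delta_pos":[10,0,0],"spin":1.5,"gripper":1},{"delta_pos":[10,0,0],"spin":1.5,"gripper":1},{"delta_pos":[10,0,0],"spin":1.5,"gripper":1},{"delta_pos":[10,0,0],"spin":1.5,"gripper":1},{"delta_pos":[0,0,0],"spin":1.5,"gripper":1},{"delta_pos":[0,0,0],"spin":1.5,"gripper":1},{"delta_pos":[0,0,0],"spin":1.5,"gripper":1},{"delta_pos":[0,0,0],"spin":1.5,"gripper":1},{"delta_pos":[0,0,0],"spin":1.5,"gripper":1}]'

```text
time: 4.25
ee_pos: [0.402, -0.2195, 0.1209]
eef_rot: [-0.413, 1.57, -0.387]
ft_force: [0.4, 0.3, -1.3]
width: 1.004
```

```bash
python3 -c "
from h import *
im,p=snap('wrist','w3'); go(.402,-.220,.035,.03);find(im,p)"
```

```text
t 4.3 pos [ 0.402  -0.2196  0.1209] jawyaw 0.022 q6 -0.55 w 0.997 {'tool_delta_mm': array([85.9, -0.4, -0. ]), 'spin_units': -0.09}
pot [338. 353.] area 1531 xy r [ 0.4517 -0.3327  0.0257  0.0006  0.3979]
```

View pics/w3.png

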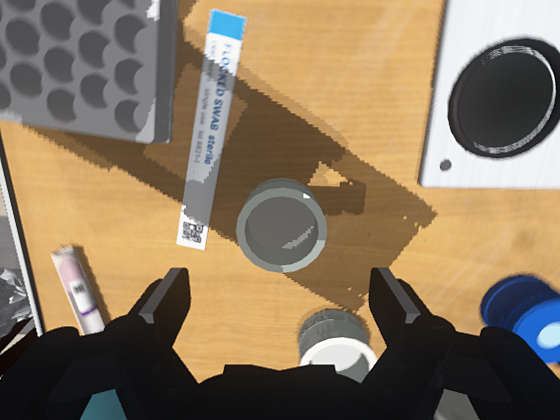

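```bash
python3 -c "
from h import *
p=ctrl.camera_params('wrist');print(proj(p,[[.402,-.22,.04],[.402,-.22,.117]]))
im=cv2.imread('pics/w3.png');g=cv2.cvtColor(im,6)
h=cv2.cvtColor(im,cv2.COLOR_BGR2HSV)
m=((h[...,1]<45)&(h[...,2]>85));m[:,:230]=0;m[:,335:]=0;m[:175]=0;m[290:]=0
for c,s,L in comps(m,200):
    k=max(cv2.findContours(L.astype(np.uint8),0,1)[0],key=len)[:,0,:].astype(float);print(c,s,circ(cast(p,k,.04)))
"
```

```text
[[280.23521185 231.56007518]
 [280.82018902 292.88901909]]
[281.06965022 226.07774553] [ 236  178   91   95 6547] (np.float64(0.4028186648254268), np.float64(-0.2180129500162059), np.float64(0.032461264486748596), np.float64(0.0005038097359200341), np.float64(0.6075471698113207))
```

jog_arm --steps '[{"delta_pos":[22,0.4,0],"spin":0,"gripper":1},{"delta_pos":[22,0.4,0],"spin":0,"gripper":1},{"delta_pos":[22,0.4,0],"spin":0,"gripper":1},{"delta_pos":[20,0.4,0.5],"spin":0,"gripper":1},{"delta_pos":[0,0,0],"spin":0,"gripper":1},{"delta_pos":[0,0,0],"spin":0,"gripper":0.5},{"delta_pos":[0,0,0],"spin":0,"gripper":0.5},{"delta_pos":[0,0,0],"spin":0,"gripper":0.5},{"delta_pos":[0,0,0],"spin":0,"gripper":0.5},{"delta_pos":[0,0,0],"spin":0,"gripper":0.5}]'

```text
time: 5.3
ee_pos: [0.4037, -0.2187, 0.0361]
eef_rot: [-0.544, 1.569, -0.513]
ft_force: [-1.9, 0.7, 5.6]
width: 0.737
```

jog_arm --steps '[{"delta_pos":[0,0,0],"spin":0,"gripper":1},{"delta_pos":[0,0,0],"spin":0,"gripper":1},{"delta_pos":[0,0,0],"spin":0,"gripper":1},{"delta_pos":[0,0,0],"spin":-1.5,"gripper":1},{"delta_pos":[0,0,0],"spin":-1.5,"gripper":1},{"delta_pos":[0,0,0],"spin":-1.5,"gripper":1},{"delta_pos":[0,0,0],"spin":-1.5,"gripper":1},{"delta_pos":[0,0,0],"spin":-1.5,"gripper":1},{"delta_pos":[0,0,0],"spin":-1.5,"gripper":1},{"delta_pos":[0,0,0],"spin":-1.5,"gripper":1}]'

```text
time: 6.3
ee_pos: [0.4034, -0.2185, 0.0343]
eef_rot: [-0.62, 1.571, 0.332]
ft_force: [0.1, -0.2, 0.1]
width: 1.001
```

jog_arm --steps '[{"delta_pos":[0,0,0],"spin":-1.5,"gripper":1},{"delta_pos":[0,0,0],"spin":-1.5,"gripper":1},{"delta_pos":[0,0,0],"spin":-1.5,"gripper":1},{"delta_pos":[0,0,0],"spin":-1.5,"gripper":1},{"delta_pos":[0,0,0],"spin":-1.5,"gripper":1},{"delta_pos":[0,0,0],"spin":0,"gripper":1},{"delta_pos":[0,0,0],"spin":0,"gripper":0.5},{"delta_pos":[0,0,0],"spin":0,"gripper":0.5},{"delta_pos":[0,0,0],"spin":0,"gripper":0.5},{"delta_pos":[0,0,0],"spin":0,"gripper":0.5}]'

```text
time: 7.3
ee_pos: [0.4036, -0.2187, 0.0347]
eef_rot: [-2.017, 1.57, -0.417]
ft_force: [-1.0, -0.3, 5.8]
width: 0.722
```

```bash
python3 -c "
from h import *
go(.5525,-.0187,.1,1.6); print(ctrl.sense()['ft_force'])"
```

```text
t 7.3 pos [ 0.4036 -0.2187  0.0347] jawyaw 1.6 q6 -2.12 w 0.722 {'tool_delta_mm': array([ -65.2, -154.7,  195.5]), 'spin_units': -0.0}
[-1.0393578  -0.33679295  5.81358895]
```

jog_arm --steps '[{"delta_pos":[-33,0,0],"spin":0,"gripper":0.5},{"delta_pos":[-32,0,0],"spin":0,"gripper":0.5},{"delta_pos":[0,-22.2,28.1],"spin":0,"gripper":0.5},{"delta_pos":[0,-22.2,28.1],"spin":0,"gripper":0.5},{"delta_pos":[0,-22.2,28.1],"spin":0,"gripper":0.5},{"delta_pos":[0,-22.2,28.1],"spin":0,"gripper":0.5},{"delta_pos":[0,-22.2,28.1],"spin":0,"gripper":0.5},{"delta_pos":[0,-22.2,28.1],"spin":0,"gripper":0.5},{"delta_pos":[0,-22.2,28.1],"spin":0,"gripper":0.5},{"delta_pos":[0,0,0],"spin":0,"gripper":0.5}]'

```text
time: 8.3
ee_pos: [0.5552, -0.0141, 0.099]
eef_rot: [-1.214, 1.568, 0.39]
ft_force: [0.5, -0.2, -1.5]
width: 0.724
```

```bash
python3 -c "
from h import *
im,p=snap('wrist','w4');snap('top','t4');snap('side','s4')
go(.5533,-.0173,.0467,1.6); print(ctrl.sense()['ft_force'])"
```

```text
t 8.4 pos [ 0.5517 -0.0172  0.0987] jawyaw 1.601 q6 -1.65 w 0.72 {'tool_delta_mm': array([52. , -1.7, -0.1]), 'spin_units': 0.02}
[ 0.60011369  0.32128065 -1.42605768]
```

View pics/w4.png

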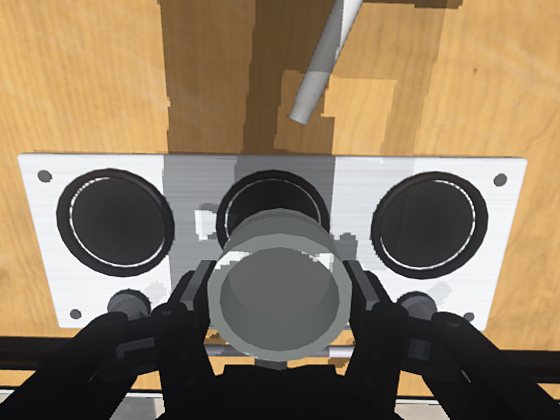

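View pics/s4.png

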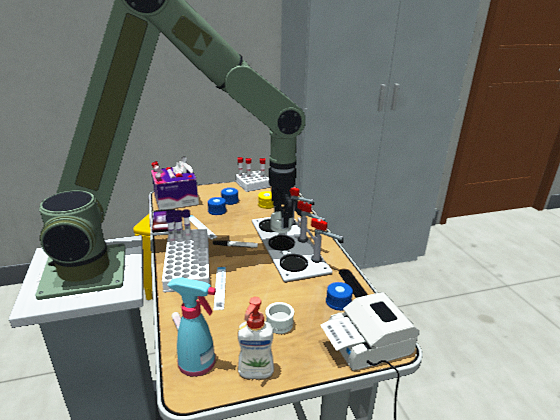

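```bash
python3 -c "
from h import *
p=ctrl.camera_params('wrist');im=cv2.imread('pics/w4.png');g=cv2.cvtColor(im,6)
for u,v in ((115,222),(429,222)):
    m=np.zeros_like(g);cv2.circle(m,(u,v),66,1,-1)
    m[:,185:360]=0; m[290:]=0
    for c,s,L in comps((g<75)&(m>0),1000):
        k=max(cv2.findContours(L.astype(np.uint8),0,1)[0],key=len)[:,0,:].astype(float); k=k[k[:,1]<272]
        print(c,s,np.round(circ(cast(p,k,.019)),4))
"
```

```text
[115.73258841 221.93632024] [  56  169  119  108 9218] [ 5.498e-01 -1.293e-01  3.930e-02  5.000e-04  9.927e-01]
[428.07407813 224.28547981] [ 371  172  117  107 9139] [5.45e-01 8.53e-02 3.91e-02 3.00e-04 1.00e+00]
```

```bash
python3 -c "
from h import *
im,p=snap('wrist','w5');im=im[:,:,::-1];g=cv2.cvtColor(im,6);go(.5533,-.0173,.0467,1.6)
for u,v in ((115,222),(429,222)):
    m=np.zeros_like(g);cv2.circle(m,(u,v),66,1,-1)
    m[:,185:360]=0; m[290:]=0
    for c,s,L in comps((g<75)&(m>0),1000):
        k=max(cv2.findContours(L.astype(np.uint8),0,1)[0],key=len)[:,0,:].astype(float); k=k[k[:,1]<272]
        for z in (.012,.019): print(c,s,np.round(circ(cast(p,k,z)),4))
h=cv2.cvtColor(im,cv2.COLOR_BGR2HSV)
pl=(h[...,1]<40)&(h[...,2]>120);pl[340:]=0
# plate edges
ys=[];
for u in list(range(40,160,8))+list(range(345,520,8)):
    col=np.where(pl[120:200,u])[0]; 
    if len(col): ys.append((u,120+col[0]))
P=cast(p,np.array(ys,float),.012);c=np.polyfit(P[:,1],P[:,0],1);r=P[:,0]-np.polyval(c,P[:,1]);print('front edge',c,r.std())
for rows in ((170,300,8),):
  a=[(np.where(pl[v])[0][0],v) for v in range(*rows)];b=[(np.where(pl[v])[0][-1],v) for v in range(*rows)]
  for k in(a,b):
    P=cast(p,np.array(k,float),.012);c=np.polyfit(P[:,0],P[:,1],1);print('side',c,np.polyval(c,.55), (P[:,1]-np.polyval(c,P[:,0])).std())
"
```

```text
t 8.5 pos [ 0.5516 -0.0176  0.0988] jawyaw 1.601 q6 -1.65 w 0.724 {'tool_delta_mm': array([52.1, -1.8,  0.3]), 'spin_units': 0.01}
[121.14059081 228.04485777] [  63  175  117  108 9140] [ 5.578e-01 -1.293e-01  4.120e-02  3.000e-04  8.776e-01]
[121.14059081 228.04485777] [  63  175  117  108 9140] [ 5.550e-01 -1.256e-01  3.980e-02  3.000e-04  8.776e-01]
[432.48715157 230.14089721] [ 375  178  117  107 9184] [5.518e-01 9.270e-02 4.080e-02 4.000e-04 9.795e-01]
[432.48715157 230.14089721] [ 375  178  117  107 9184] [5.491e-01 8.890e-02 3.940e-02 4.000e-04 9.918e-01]
front edge [-0.02386524  0.50335656] 0.0002846348568011459
side [ 0.02500379 -0.20170357] -0.18795148585983176 0.00021083046347338273
side [0.0258293  0.13681978] 0.15102589330872312 1.712370193631018e-17
```

```bash
python3 -c "
from h import *
p=ctrl.camera_params('top');im=cv2.imread('pics/top0.png');B=cv2.resize(im,None,fx=6,fy=6,interpolation=cv2.INTER_CUBIC);g=cv2.cvtColor(B,6)
f=lambda k:(k+.5)/6-.5
for u,v in ((232,205),(265,204),(299,202)):
    m=np.zeros_like(g);cv2.circle(m,(u*6,v*6),14*6,1,-1)
    c,s,L=max(comps((g<115)&(m>0),1000),key=lambda a:a[1][4])
    k=max(cv2.findContours(L.astype(np.uint8),0,1)[0],key=len)[:,0,:].astype(float)
    print(np.round(circ(cast(p,f(k),.019)),4))
h=cv2.cvtColor(B,cv2.COLOR_BGR2HSV)
for u,v in ((329,248),(365.5,232)):
    m=np.zeros_like(g);cv2.circle(m,(int(u*6),int(v*6)),15*6,1,-1)
    c,s,L=max(comps((h[...,1]<60)&(h[...,2]>170)&(m>0),1000),key=lambda a:a[1][4])
    k=max(cv2.findContours(L.astype(np.uint8),0,1)[0],key=len)[:,0,:].astype(float)
    print('pot',np.round(circ(cast(p,f(k),.04)),4))
pl=(h[...,1]<60)&(h[...,2]>150)
c,s,L=max([c for c in comps(pl,1000) if 1200<c[0][0]<2000 and 1000<c[0][1]<1300],key=lambda a:a[1][4])
a=[];b=[]
for v in range(190*6,214*6,6):
  r=np.where(L[v])[0];a.append((r[0],v));b.append((r[-1],v))
for k in(a,b):
    P=cast(p,f(np.array(k,float)),.012);q=np.polyfit(P[:,0],P[:,1],1);print('side',q,np.polyval(q,.55))
"
```

```text
[5.483e-01 9.140e-02 3.970e-02 4.000e-04 9.831e-01]
[ 5.513e-01 -1.820e-02  3.960e-02  3.000e-04  9.806e-01]
[ 5.536e-01 -1.276e-01  3.970e-02  4.000e-04  9.976e-01]
pot [ 4.008e-01 -2.212e-01  3.130e-02  3.000e-04  1.000e+00]
pot [ 4.519e-01 -3.402e-01  3.140e-02  3.000e-04  1.000e+00]
side [0.02352254 0.14142995] 0.1543673440252072
side [ 0.02783127 -0.20564529] -0.19033809436126006
```

jog_arm --steps '[{"delta_pos":[10,-2.4,1.3],"spin":0,"gripper":0.5},{"delta_pos":[10,0,0],"spin":0,"gripper":0.5},{"delta_pos":[10,0,0],"spin":0,"gripper":0.5},{"delta_pos":[5,0,0],"spin":0,"gripper":0.5},{"delta_pos":[3,0,0],"spin":0,"gripper":0.5},{"delta_pos":[3,0,0],"spin":0,"gripper":0.5},{"delta_pos":[3,0,0],"spin":0,"gripper":0.5},{"delta_pos":[3,0,0],"spin":0,"gripper":0.5},{"delta_pos":[2,0,0],"spin":0,"gripper":0.5},{"delta_pos":[0,0,0],"spin":0,"gripper":0.5}]'

```text
time: 9.5
ee_pos: [0.5549, -0.0157, 0.0501]
eef_rot: [1.125, 1.571, 2.726]
ft_force: [0.4, 0.3, -1.7]
width: 0.72
```

```bash
python3 -c "
from h import *
im,p=snap('wrist','w6'); go(.5540,-.0160,.0467,1.6); print(ctrl.sense()['ft_force'])"
```

```text
t 9.6 pos [ 0.555  -0.0157  0.0503] jawyaw 1.601 q6 -1.65 w 0.722 {'tool_delta_mm': array([ 3.6,  1. , -0.3]), 'spin_units': 0.02}
[-0.42850241 -0.73727742 -1.60903511]
```

View pics/w6.png

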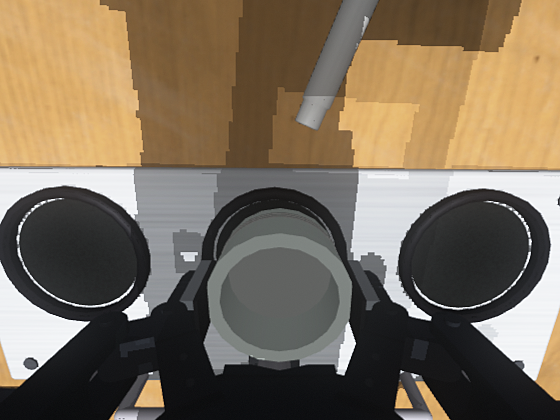

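jog_arm --steps '[{"delta_pos":[1.5,0.4,0],"spin":0,"gripper":0.5},{"delta_pos":[1.5,0.4,-0.2],"spin":0,"gripper":0.5},{"delta_pos":[0.5,0,0],"spin":0,"gripper":0.5},{"delta_pos":[0,0,0],"spin":0,"gripper":0.5},{"delta_pos":[0,0,0],"spin":0,"gripper":0.5}]'

```text
time: 10.05
ee_pos: [0.5543, -0.016, 0.0468]
eef_rot: [-1.006, 1.571, 0.595]
ft_force: [0.7, -0.2, -1.6]
width: 0.719
```

```bash
python3 -c "
from h import *
go(.5540,-.0160,.0467,1.6); print(ctrl.sense()['ft_force'])"
```

```text
t 10.1 pos [ 0.5543 -0.016   0.0468] jawyaw 1.601 q6 -1.65 w 0.719 {'tool_delta_mm': array([ 0.1,  0.3, -0. ]), 'spin_units': 0.02}
[ 0.71302121 -0.15030727 -1.60428477]
```

jog_arm --steps '[{"delta_pos":[0,0,0],"spin":0,"gripper":1},{"delta_pos":[0,0,0],"spin":0,"gripper":1},{"delta_pos":[0,0,0],"spin":0,"gripper":1},{"delta_pos":[-20,0,0],"spin":0,"gripper":1},{"delta_pos":[-30,0,0],"spin":0,"gripper":1},{"delta_pos":[-30,0,0],"spin":0,"gripper":1},{"delta_pos":[-30,0,0],"spin":0,"gripper":1},{"delta_pos":[-30,0,0],"spin":0,"gripper":1},{"delta_pos":[0,0,0],"spin":0,"gripper":1},{"delta_pos":[0,0,0],"spin":0,"gripper":1}]'

```text
time: 11.05
ee_pos: [0.5543, -0.016, 0.1873]
eef_rot: [-1.581, 1.569, 0.02]
ft_force: [-0.4, -0.0, 0.1]
width: 0.998
```

```bash
python3 -c "
from h import *
im,p=snap('wrist','w7'); go(.4547,-.3377,.13,1.6);find(im,p);snap('top','t7')"
```

```text
t 11.1 pos [ 0.5537 -0.0159  0.1862] jawyaw 1.601 q6 -1.65 w 0.999 {'tool_delta_mm': array([  56.3,  108.7, -318.6]), 'spin_units': 0.02}
pot [326.  46.] area 666 xy r [0.4348 0.0342 0.0266 0.0019 0.609 ]
pot [337. 336.] area 177 xy r [0.7089 0.0502 0.0262 0.0072 1.    ]
```

View pics/w7.png

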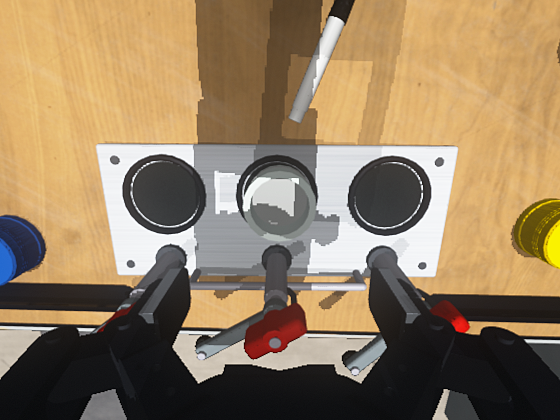

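View pics/t7.png

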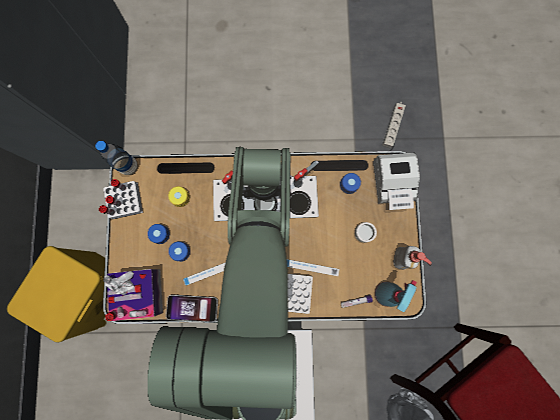

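jog_arm --steps '[{"delta_pos":[4,12.1,-35.4],"spin":0,"gripper":1},{"delta_pos":[4,12.1,-35.4],"spin":0,"gripper":1},{"delta_pos":[4,12.1,-35.4],"spin":0,"gripper":1},{"delta_pos":[4,12.1,-35.4],"spin":0,"gripper":1},{"delta_pos":[4,12.1,-35.4],"spin":0,"gripper":1},{"delta_pos":[4,12.1,-35.4],"spin":0,"gripper":1},{"delta_pos":[4,12.1,-35.4],"spin":0,"gripper":1},{"delta_pos":[4,12.1,-35.4],"spin":0,"gripper":1},{"delta_pos":[4,12.1,-35.4],"spin":0,"gripper":1},{"delta_pos":[0,0,0],"spin":1.5,"gripper":1}]'

```text
time: 12.15
ee_pos: [0.4531, -0.341, 0.1485]
eef_rot: [1.436, 1.568, 2.899]
ft_force: [-1.0, 0.8, 0.3]
width: 1.004
```

jog_arm --steps '[{"delta_pos":[4,0,0],"spin":1.5,"gripper":1},{"delta_pos":[4,0,0],"spin":1.5,"gripper":1},{"delta_pos":[4,0,0],"spin":1.5,"gripper":1},{"delta_pos":[4,0,0],"spin":1.5,"gripper":1},{"delta_pos":[4,0,0],"spin":1.5,"gripper":1},{"delta_pos":[0,0,0],"spin":1.5,"gripper":1},{"delta_pos":[0,0,0],"spin":1.5,"gripper":1},{"delta_pos":[0,0,0],"spin":1.5,"gripper":1},{"delta_pos":[0,0,0],"spin":1.5,"gripper":1},{"delta_pos":[0,0,0],"spin":1.5,"gripper":1}]'

```text
time: 13.15
ee_pos: [0.4544, -0.3372, 0.1291]
eef_rot: [2.306, 1.567, 2.462]
ft_force: [-0.3, -1.1, 0.6]
width: 1.003
```

```bash
python3 -c "
from h import *
s=ctrl.sense()
im,p=snap('wrist','w8'); go(.4547,-.3377,.035,.03);find(im,p);print(proj(p,[[.4547,-.3377,.04]]))"
```

```text
t 13.2 pos [ 0.4544 -0.3372  0.1291] jawyaw 0.153 q6 -0.81 w 0.999 {'tool_delta_mm': array([94.1, -0.8,  0.4]), 'spin_units': 1.41}
cover [514. 210.] area 4614 xy r [ 6.154e-01 -3.002e-01  2.970e-02  4.000e-04  9.958e-01]
[[280.77592935 228.03516831]]
```

View pics/w8.png

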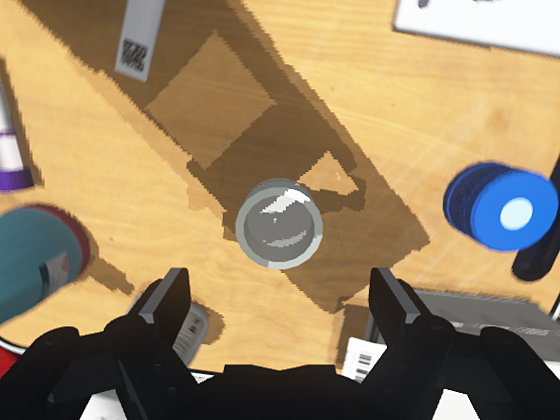

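jog_arm --steps '[{"delta_pos":[24,0,0],"spin":1.4,"gripper":1},{"delta_pos":[24,0,0],"spin":0,"gripper":1},{"delta_pos":[24,0,0],"spin":0,"gripper":1},{"delta_pos":[22,0,0],"spin":0,"gripper":1},{"delta_pos":[0,0,0],"spin":0,"gripper":1},{"delta_pos":[0,0,0],"spin":0,"gripper":0.5},{"delta_pos":[0,0,0],"spin":0,"gripper":0.5},{"delta_pos":[0,0,0],"spin":0,"gripper":0.5},{"delta_pos":[0,0,0],"spin":0,"gripper":0.5},{"delta_pos":[0,0,0],"spin":0,"gripper":0.5}]'

```text
time: 14.2
ee_pos: [0.4558, -0.3383, 0.038]
eef_rot: [-0.678, 1.568, -0.639]
ft_force: [-0.4, -0.3, 5.5]
width: 0.731
```

jog_arm --steps '[{"delta_pos":[0,0,0],"spin":0,"gripper":1},{"delta_pos":[0,0,0],"spin":0,"gripper":1},{"delta_pos":[0,0,0],"spin":0,"gripper":1},{"delta_pos":[0,0,0],"spin":-1.5,"gripper":1},{"delta_pos":[0,0,0],"spin":-1.5,"gripper":1},{"delta_pos":[0,0,0],"spin":-1.5,"gripper":1},{"delta_pos":[0,0,0],"spin":-1.5,"gripper":1},{"delta_pos":[0,0,0],"spin":-1.5,"gripper":1},{"delta_pos":[0,0,0],"spin":-1.5,"gripper":1},{"delta_pos":[0,0,0],"spin":-1.5,"gripper":1}]'

```text
time: 15.2
ee_pos: [0.455, -0.3376, 0.0365]
eef_rot: [1.395, 1.57, 2.356]
ft_force: [0.2, -0.1, -0.2]
width: 0.996
```

jog_arm --steps '[{"delta_pos":[0,0,0],"spin":-1.5,"gripper":1},{"delta_pos":[0,0,0],"spin":-1.5,"gripper":1},{"delta_pos":[0,0,0],"spin":-1.5,"gripper":1},{"delta_pos":[0,0,0],"spin":-1.5,"gripper":1},{"delta_pos":[0,0,0],"spin":-1.5,"gripper":1},{"delta_pos":[0,0,0],"spin":0,"gripper":1},{"delta_pos":[0,0,0],"spin":0,"gripper":0.5},{"delta_pos":[0,0,0],"spin":0,"gripper":0.5},{"delta_pos":[0,0,0],"spin":0,"gripper":0.5},{"delta_pos":[0,0,0],"spin":0,"gripper":0.5}]'

```text
time: 16.2
ee_pos: [0.4555, -0.338, 0.0372]
eef_rot: [-2.12, 1.57, -0.511]
ft_force: [-1.3, -0.3, 3.6]
width: 0.723
```

```bash
python3 -c "
from h import *
go(.5567,-.1255,.1,1.6)"
```

```text
t 16.2 pos [ 0.4555 -0.338   0.0372] jawyaw 1.609 q6 -2.27 w 0.723 {'tool_delta_mm': array([ -62.8, -109.4,  208.4]), 'spin_units': 0.1}
```

jog_arm --steps '[{"delta_pos":[-32,0,0],"spin":0,"gripper":0.5},{"delta_pos":[-31,0,0],"spin":0,"gripper":0.5},{"delta_pos":[0,-15.6,29.8],"spin":0,"gripper":0.5},{"delta_pos":[0,-15.6,29.8],"spin":0,"gripper":0.5},{"delta_pos":[0,-15.6,29.8],"spin":0,"gripper":0.5},{"delta_pos":[0,-15.6,29.8],"spin":0,"gripper":0.5},{"delta_pos":[0,-15.6,29.8],"spin":0,"gripper":0.5},{"delta_pos":[0,-15.6,29.8],"spin":0,"gripper":0.5},{"delta_pos":[0,-15.6,29.8],"spin":0,"gripper":0.5},{"delta_pos":[0,0,0],"spin":0,"gripper":0.5}]'

```text
time: 17.2
ee_pos: [0.5571, -0.1217, 0.0992]
eef_rot: [0.006, 1.569, 1.62]
ft_force: [-1.3, -0.7, -1.1]
width: 0.723
```

jog_arm --steps '[{"delta_pos":[0,0,0],"spin":0,"gripper":0.5},{"delta_pos":[0,0,0],"spin":0,"gripper":0.5}]'

```text
time: 17.4
ee_pos: [0.5554, -0.1255, 0.0994]
eef_rot: [1.505, 1.57, 3.114]
ft_force: [-0.3, -0.0, -0.3]
width: 0.718
```

```bash
python3 -c "
from h import *
go(.5568,-.1257,.0492,1.6);im,p=snap('wrist','w9');"
```

```text
t 17.4 pos [ 0.5554 -0.1255  0.0994] jawyaw 1.609 q6 -1.85 w 0.718 {'tool_delta_mm': array([50.2, -1.5, -0.2]), 'spin_units': 0.11}
```

View pics/w9.png

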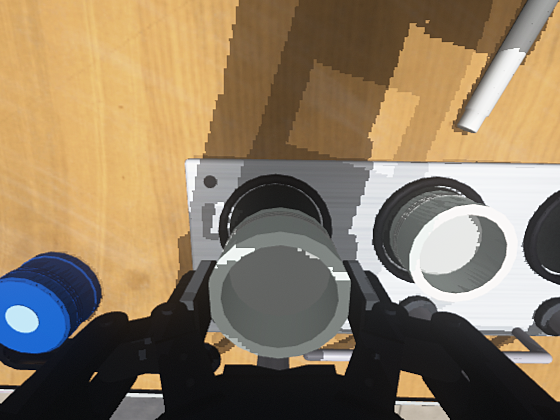

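jog_arm --steps '[{"delta_pos":[10,-1.2,-0.2],"spin":0,"gripper":0.5},{"delta_pos":[10,0,0],"spin":0,"gripper":0.5},{"delta_pos":[10,0,0],"spin":0,"gripper":0.5},{"delta_pos":[5,0,0],"spin":0,"gripper":0.5},{"delta_pos":[3,0,0],"spin":0,"gripper":0.5},{"delta_pos":[3,0,0],"spin":0,"gripper":0.5},{"delta_pos":[3,0,0],"spin":0,"gripper":0.5},{"delta_pos":[3,0,0],"spin":0,"gripper":0.5},{"delta_pos":[0,0,0],"spin":0,"gripper":0.5},{"delta_pos":[0,0,0],"spin":0,"gripper":0.5}]'

```text
time: 18.45
ee_pos: [0.5573, -0.1252, 0.0529]
eef_rot: [-1.53, 1.571, 0.08]
ft_force: [-0.4, 0.5, -1.6]
width: 0.721
```

```bash
python3 -c "
from h import *
go(.5568,-.1257,.0492,1.6);print(ctrl.sense()['ft_force'])"
```

```text
t 18.4 pos [ 0.5573 -0.1252  0.0529] jawyaw 1.61 q6 -1.85 w 0.721 {'tool_delta_mm': array([ 3.7,  0.5, -0.5]), 'spin_units': 0.12}
[-0.36831678  0.47928507 -1.56838277]
```

jog_arm --steps '[{"delta_pos":[1.5,0.4,-0.3],"spin":0,"gripper":0.5},{"delta_pos":[1.5,0,0],"spin":0,"gripper":0.5},{"delta_pos":[0.6,0,0],"spin":0,"gripper":0.5},{"delta_pos":[0,0,0],"spin":0,"gripper":0.5},{"delta_pos":[0,0,0],"spin":0,"gripper":0.5}]'

```text
time: 18.95
ee_pos: [0.5569, -0.1257, 0.0492]
eef_rot: [-2.926, 1.571, -1.316]
ft_force: [-0.2, -1.1, -0.2]
width: 0.72
```

jog_arm --steps '[{"delta_pos":[0,0,0],"spin":0,"gripper":1},{"delta_pos":[0,0,0],"spin":0,"gripper":1},{"delta_pos":[0,0,0],"spin":0,"gripper":1},{"delta_pos":[-20,0,0],"spin":0,"gripper":1},{"delta_pos":[-30,0,0],"spin":0,"gripper":1},{"delta_pos":[-30,0,0],"spin":0,"gripper":1},{"delta_pos":[-30,0,0],"spin":0,"gripper":1},{"delta_pos":[-30,0,0],"spin":0,"gripper":1},{"delta_pos":[0,0,0],"spin":0,"gripper":1},{"delta_pos":[0,0,0],"spin":0,"gripper":1}]'

```text
time: 19.95
ee_pos: [0.5569, -0.1254, 0.1897]
eef_rot: [-1.657, 1.57, -0.046]
ft_force: [-0.2, -0.0, -0.9]
width: 1.003
```

```bash
python3 -c "
from h import *
im,p=snap('wrist','w10');snap('side','s10');go(.6184,-.297,.13,1.6);print(find(im,p))"
```

```text
t 20.1 pos [ 0.5561 -0.1252  0.188 ] jawyaw 1.61 q6 -1.85 w 1.0 {'tool_delta_mm': array([  57.7,  -55.6, -174.1]), 'spin_units': 0.12}
pot [441.  70.] area 1460 xy r [ 0.4429 -0.0019  0.0255  0.0106  1.    ]
pot [275. 194.] area 1550 xy r [ 0.5573 -0.1311  0.0268  0.0006  0.4286]
pot [445. 288.] area 264 xy r [0.6157 0.0408 0.0282 0.0037 0.8226]
pot [ 54. 327.] area 265 xy r [ 0.7276 -0.3509  0.0374  0.0039  0.689 ]
cover [ 97. 255.] area 2406 xy r [ 6.157e-01 -2.974e-01  2.950e-02  3.000e-04  1.000e+00]
[('pot', np.float64(0.4428519339395602), np.float64(-0.0018699977235845655), np.float64(0.02549298398181245), np.float64(0.010639252573832754), np.float64(1.0)), ('pot', np.float64(0.5572542155028729), np.float64(-0.13113818425789886), np.float64(0.02680207761470089), np.float64(0.0005670757790827638), np.float64(0.42857142857142855)), ('pot', np.float64(0.6156677466942354), np.float64(0.040808148219711016), np.float64(0.02816647108262391), np.float64(0.0037463504595235605), np.float64(0.8225806451612904)), ('pot', np.float64(0.7275918975772991), np.float64(-0.3508727697492474), np.float64(0.0373512356814923), np.float64(0.003930591659762436), np.float64(0.6890459363957597)), ('cover', np.float64(0.6156906731853203), np.float64(-0.2973642384986511), np.float64(0.029541935815704558), np.float64(0.00025617139310804213), np.float64(1.0))]
```

View pics/w10.png

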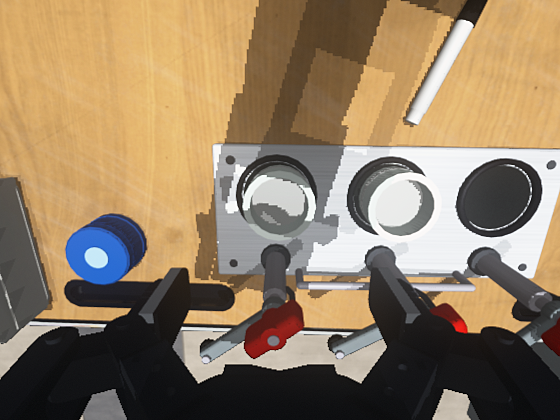

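View pics/s10.png

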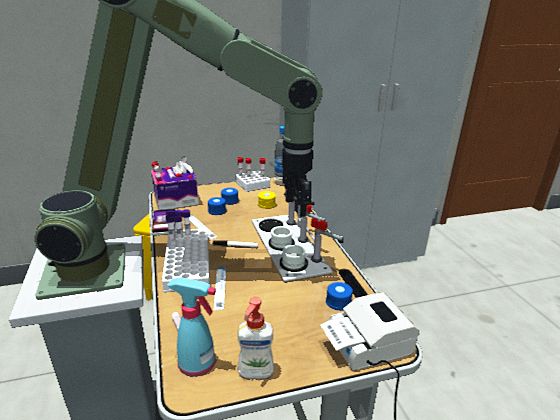

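jog_arm --steps '[{"delta_pos":[2,-11.2,-34.6],"spin":0,"gripper":1},{"delta_pos":[2,-11.2,-34.6],"spin":0,"gripper":1},{"delta_pos":[2,-11.2,-34.6],"spin":0,"gripper":1},{"delta_pos":[2,-11.2,-34.6],"spin":0,"gripper":1},{"delta_pos":[2,-11.2,-34.6],"spin":0,"gripper":1},{"delta_pos":[0,0,0],"spin":0,"gripper":1},{"delta_pos":[8,0,0],"spin":1.5,"gripper":1},{"delta_pos":[8,0,0],"spin":1.5,"gripper":1},{"delta_pos":[8,0,0],"spin":1.5,"gripper":1},{"delta_pos":[8,0,0],"spin":1.5,"gripper":1}]'

```text
time: 21.05
ee_pos: [0.6188, -0.295, 0.1453]
eef_rot: [1.465, 1.567, 2.546]
ft_force: [0.8, 0.4, 0.0]
width: 1.004
```

jog_arm --steps '[{"delta_pos":[8,0,0],"spin":1.5,"gripper":1},{"delta_pos":[8,0,0],"spin":1.5,"gripper":1},{"delta_pos":[0,0,0],"spin":1.5,"gripper":1},{"delta_pos":[0,0,0],"spin":1.5,"gripper":1},{"delta_pos":[0,0,0],"spin":1.5,"gripper":1},{"delta_pos":[0,0,0],"spin":1.5,"gripper":1},{"delta_pos":[0,0,0],"spin":1.5,"gripper":1},{"delta_pos":[0,0,0],"spin":1.5,"gripper":1},{"delta_pos":[0,0,0],"spin":0,"gripper":1}]'

```text
time: 21.95
ee_pos: [0.6188, -0.295, 0.1298]
eef_rot: [2.509, 1.568, 2.549]
ft_force: [0.2, 0.4, 0.1]
width: 1.001
```

```bash
python3 -c "
from h import *
im,p=snap('wrist','w11');go(.6184,-.297,.037,.03);find(im,p);mark(im,p);print(proj(p,[.6184,-.297,.04]))"
```

```text
t 22.0 pos [ 0.619  -0.2952  0.13  ] jawyaw 0.042 q6 -0.5 w 1.001 {'tool_delta_mm': array([93. , -1.9, -0.4]), 'spin_units': 0.14}
pot [545. 347.] area 990 xy r [ 8.291e-01 -4.026e-01  2.640e-02  7.000e-04  3.986e-01]
mark [404.7   8.7] 343 [ 0.6861 -0.1556  0.04  ]
[[279.80997388 229.27243364]]
```

View pics/w11.png

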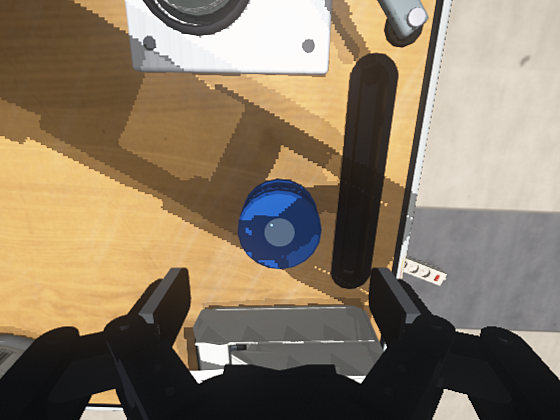

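jog_arm --steps '[{"delta_pos":[21,-1,-0.3],"spin":0,"gripper":1},{"delta_pos":[21,-1,0],"spin":0,"gripper":1},{"delta_pos":[21,-1,0],"spin":0,"gripper":1},{"delta_pos":[10,0,0],"spin":0,"gripper":1},{"delta_pos":[10,0,0],"spin":0,"gripper":1},{"delta_pos":[2,0,0],"spin":0,"gripper":0.5},{"delta_pos":[0,0,0],"spin":0,"gripper":0.5},{"delta_pos":[0,0,0],"spin":0,"gripper":0.5},{"delta_pos":[0,0,0],"spin":0,"gripper":0.5},{"delta_pos":[0,0,0],"spin":0,"gripper":0.5}]'

```text
time: 23.0
ee_pos: [0.6198, -0.2994, 0.0469]
eef_rot: [-0.503, 1.569, -0.463]
ft_force: [-0.2, -0.4, 0.4]
width: 0.716
```

jog_arm --steps '[{"delta_pos":[0,0,0],"spin":0,"gripper":1},{"delta_pos":[0,0,0],"spin":0,"gripper":1},{"delta_pos":[0,0,0],"spin":0,"gripper":1},{"delta_pos":[0,0,0],"spin":-1.5,"gripper":1},{"delta_pos":[0,0,0],"spin":-1.5,"gripper":1},{"delta_pos":[0,0,0],"spin":-1.5,"gripper":1},{"delta_pos":[0,0,0],"spin":-1.5,"gripper":1},{"delta_pos":[0,0,0],"spin":-1.5,"gripper":1},{"delta_pos":[0,0,0],"spin":-1.5,"gripper":1},{"delta_pos":[0,0,0],"spin":-1.5,"gripper":1}]'

```text
time: 24.0
ee_pos: [0.6194, -0.2991, 0.0461]
eef_rot: [0.948, 1.571, 1.909]
ft_force: [-0.4, -0.2, 0.3]
width: 0.998
```

jog_arm --steps '[{"delta_pos":[2,0,0],"spin":-1.5,"gripper":1},{"delta_pos":[2,0,0],"spin":-1.5,"gripper":1},{"delta_pos":[2,0,0],"spin":-1.5,"gripper":1},{"delta_pos":[0,0,0],"spin":-1.5,"gripper":1},{"delta_pos":[0,0,0],"spin":-1.5,"gripper":1},{"delta_pos":[0,0,0],"spin":0,"gripper":1},{"delta_pos":[0,0,0],"spin":0,"gripper":0.5},{"delta_pos":[0,0,0],"spin":0,"gripper":0.5},{"delta_pos":[0,0,0],"spin":0,"gripper":0.5},{"delta_pos":[0,0,0],"spin":0,"gripper":0.5}]'

```text
time: 25.0
ee_pos: [0.6199, -0.2994, 0.0409]
eef_rot: [-1.916, 1.569, -0.307]
ft_force: [0.0, 0.6, 3.7]
width: 0.719
```

```bash
python3 -c "
from h import *
go(.5569,-.1257,.15,1.6)"
```

```text
t 25.0 pos [ 0.6199 -0.2994  0.0409] jawyaw 1.609 q6 -2.08 w 0.719 {'tool_delta_mm': array([-109.2,   56.2,  175.9]), 'spin_units': 0.1}
```

jog_arm --steps '[{"delta_pos":[-37,0,0],"spin":0,"gripper":0.5},{"delta_pos":[-37,0,0],"spin":0,"gripper":0.5},{"delta_pos":[0,18,20],"spin":0,"gripper":0.5},{"delta_pos":[0,18,20],"spin":0,"gripper":0.5},{"delta_pos":[0,18,25],"spin":0,"gripper":0.5},{"delta_pos":[0,2,30],"spin":0,"gripper":0.5},{"delta_pos":[0,0,30],"spin":0,"gripper":0.5},{"delta_pos":[0,0,30],"spin":0,"gripper":0.5},{"delta_pos":[0,0,20],"spin":0,"gripper":0.5},{"delta_pos":[0,0,0],"spin":0,"gripper":0.5}]'

```text
time: 26.0
ee_pos: [0.5557, -0.1241, 0.1136]
eef_rot: [0.999, 1.568, 2.612]
ft_force: [1.0, -0.8, -1.4]
width: 0.714
```

jog_arm --steps '[{"delta_pos":[0,0,0],"spin":0,"gripper":0.5},{"delta_pos":[0,0,0],"spin":0,"gripper":0.5}]'

```text
time: 26.2
ee_pos: [0.5566, -0.1272, 0.114]
eef_rot: [2.494, 1.571, -2.18]
ft_force: [-0.3, -0.7, -0.7]
width: 0.711
```

```bash
python3 -c "
from h import *
go(.5569,-.1257,.0929,1.6);im,p=snap('wrist','w12');snap('side','s12')"
```

```text
t 26.2 pos [ 0.5566 -0.1272  0.114 ] jawyaw 1.609 q6 -1.85 w 0.711 {'tool_delta_mm': array([21.1, -0.3,  1.5]), 'spin_units': 0.11}
```

View pics/w12.png

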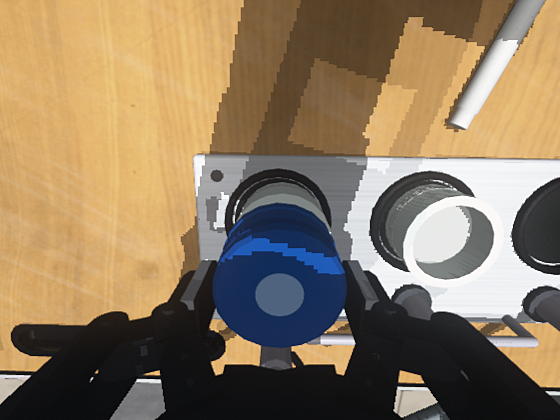

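View pics/s12.png

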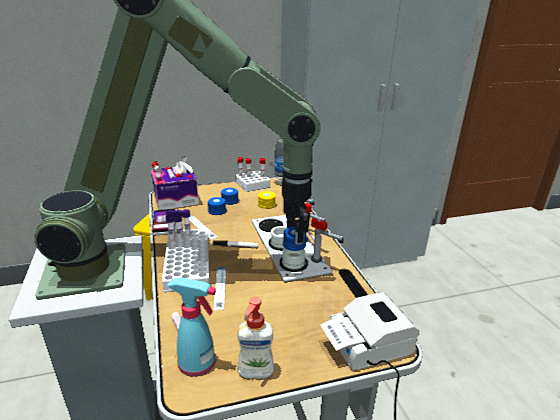

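jog_arm --steps '[{"delta_pos":[4,0,1],"spin":0,"gripper":0.5},{"delta_pos":[4,0,0],"spin":0,"gripper":0.5},{"delta_pos":[4,0,0],"spin":0,"gripper":0.5},{"delta_pos":[4,0,0],"spin":0,"gripper":0.5},{"delta_pos":[0,0,0],"spin":0,"gripper":0.5},{"delta_pos":[0,0,0],"spin":0,"gripper":0.5},{"delta_pos":[0,0,0],"spin":0,"gripper":0.5}]'

```text
time: 27.0
ee_pos: [0.5567, -0.1255, 0.0983]
eef_rot: [-1.646, 1.57, -0.036]
ft_force: [-0.8, -0.2, -1.5]
width: 0.716
```

```bash
python3 -c "
from h import *
go(.5569,-.1257,.0929,1.6)"
```

```text
t 27.0 pos [ 0.5567 -0.1255  0.0983] jawyaw 1.61 q6 -1.85 w 0.716 {'tool_delta_mm': array([ 5.4, -0.2, -0.2]), 'spin_units': 0.12}
```

Aligned to within 0.3 mm. I'll lower onto the rim and release.

jog_arm --steps '[{"delta_pos":[1.5,-0.2,-0.2],"spin":0,"gripper":0.5},{"delta_pos":[1.5,0,0],"spin":0,"gripper":0.5},{"delta_pos":[1.2,0,0],"spin":0,"gripper":0.5},{"delta_pos":[1,0,0],"spin":0,"gripper":0.5},{"delta_pos":[0,0,0],"spin":0,"gripper":0.5},{"delta_pos":[0,0,0],"spin":0,"gripper":0.5}]'

```text
time: 27.6
ee_pos: [0.5568, -0.1257, 0.093]
eef_rot: [-0.535, 1.571, 1.075]
ft_force: [0.4, -0.4, -1.6]
width: 0.72
```

```bash
python3 -c "
from h import *
go(.5569,-.1257,.0929,1.6);print(ctrl.sense()['ft_force'])"
```

```text
t 27.6 pos [ 0.5568 -0.1257  0.093 ] jawyaw 1.61 q6 -1.85 w 0.72 {'tool_delta_mm': array([ 0.1, -0.1, -0. ]), 'spin_units': 0.12}
[ 0.40574685 -0.35564975 -1.57474461]
```

jog_arm --steps '[{"delta_pos":[0.5,0,0],"spin":0,"gripper":0.5},{"delta_pos":[0,0,0],"spin":0,"gripper":0.5},{"delta_pos":[0,0,0],"spin":0,"gripper":1},{"delta_pos":[0,0,0],"spin":0,"gripper":1},{"delta_pos":[0,0,0],"spin":0,"gripper":1},{"delta_pos":[-20,0,0],"spin":0,"gripper":1},{"delta_pos":[-30,0,0],"spin":0,"gripper":1},{"delta_pos":[-30,0,0],"spin":0,"gripper":1},{"delta_pos":[-20,0,0],"spin":0,"gripper":1},{"delta_pos":[0,0,0],"spin":0,"gripper":1}]'

```text
time: 28.6
ee_pos: [0.5585, -0.1261, 0.1956]
eef_rot: [-1.838, 1.564, -0.228]
ft_force: [0.9, 0.2, -0.5]
width: 1.0
```

jog_arm --steps '[{"delta_pos":[0,0,0],"spin":0,"gripper":1}]'

```text
time: 28.7
ee_pos: [0.5565, -0.1256, 0.1921]
eef_rot: [0.807, 1.571, 2.417]
ft_force: [-0.4, 0.3, -0.7]
width: 0.999
```

```bash
python3 -c "
from h import *
im,p=snap('wrist','w13');im2,_=snap('side','s13');go(.403,.262,.19,1.6)
cv2.imwrite('pics/s13c.png',cv2.resize(im2[200:300,230:370],None,fx=5,fy=5)[:,:,::-1])"
```

```text
t 28.8 pos [ 0.5559 -0.1255  0.1909] jawyaw 1.61 q6 -1.85 w 1.0 {'tool_delta_mm': array([  1.6, 137.6, 393.2]), 'spin_units': 0.12}
```

View pics/w13.png

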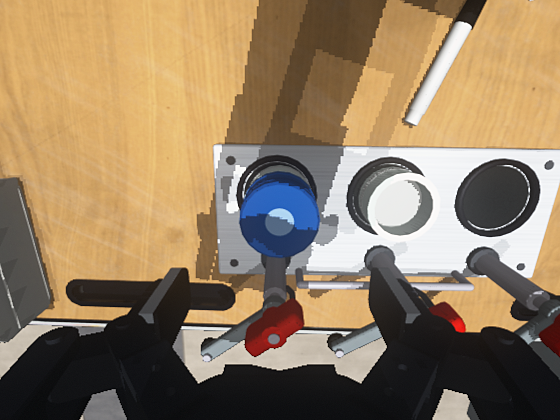

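View pics/s13c.png

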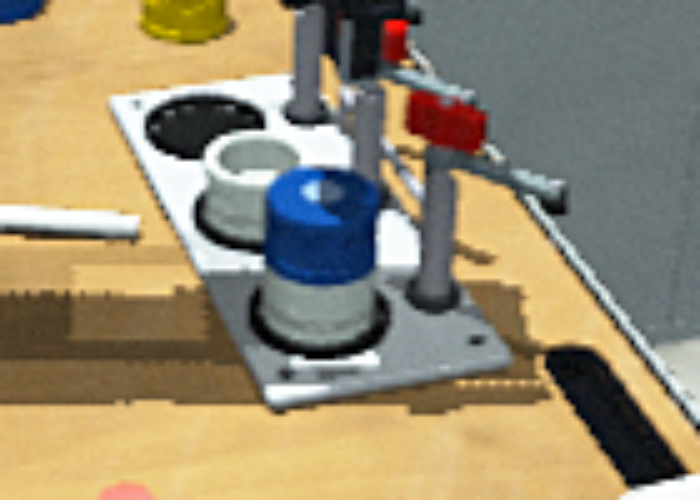

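jog_arm --steps '[{"delta_pos":[0,12.5,35.7],"spin":0,"gripper":1},{"delta_pos":[0,12.5,35.7],"spin":0,"gripper":1},{"delta_pos":[0,12.5,35.7],"spin":0,"gripper":1},{"delta_pos":[0,12.5,35.7],"spin":0,"gripper":1},{"delta_pos":[0,12.5,35.7],"spin":0,"gripper":1},{"delta_pos":[0,12.5,35.7],"spin":0,"gripper":1},{"delta_pos":[0,12.5,35.7],"spin":0,"gripper":1},{"delta_pos":[0,12.5,35.7],"spin":0,"gripper":1},{"delta_pos":[0,12.5,35.7],"spin":0,"gripper":1},{"delta_pos":[0,12.5,35.7],"spin":0,"gripper":1}]'

```text
time: 29.8
ee_pos: [0.4165, 0.2271, 0.1912]
eef_rot: [2.002, 1.568, -2.671]
ft_force: [0.9, 0.0, -0.9]
width: 0.998
```

jog_arm --steps '[{"delta_pos":[0,12.6,36.2],"spin":0,"gripper":1},{"delta_pos":[10,0,0],"spin":0,"gripper":1},{"delta_pos":[10,0,0],"spin":1.5,"gripper":1},{"delta_pos":[10,0,0],"spin":1.5,"gripper":1},{"delta_pos":[10,0,0],"spin":1.5,"gripper":1},{"delta_pos":[10,0,0],"spin":1.5,"gripper":1},{"delta_pos":[10,0,0],"spin":1.5,"gripper":1},{"delta_pos":[0,0,0],"spin":1.5,"gripper":1},{"delta_pos":[0,0,0],"spin":1.5,"gripper":1},{"delta_pos":[0,0,0],"spin":1.5,"gripper":1}]'

```text
time: 30.8
ee_pos: [0.4034, 0.2606, 0.1309]
eef_rot: [-3.065, 1.568, -2.508]
ft_force: [-0.2, 0.4, -0.0]
width: 0.995
```

jog_arm --steps '[{"delta_pos":[0,0,0],"spin":1.5,"gripper":1},{"delta_pos":[0,0,0],"spin":1.5,"gripper":1},{"delta_pos":[0,0,0],"spin":1.5,"gripper":1},{"delta_pos":[0,0,0],"spin":1.5,"gripper":1},{"delta_pos":[0,0,0],"spin":0,"gripper":1},{"delta_pos":[0,0,0],"spin":0,"gripper":1}]'

```text
time: 31.4
ee_pos: [0.4036, 0.2611, 0.1316]
eef_rot: [-2.577, 1.569, -2.536]
ft_force: [-0.4, 0.0, 0.5]
width: 0.997
```

```bash
python3 -c "
from h import *
im,p=snap('wrist','w14');go(.403,.262,.041,.03);print(find(im,p));mark(im,p);print(proj(p,[.403,.262,.04]))"
```

```text
t 31.4 pos [0.4037 0.2612 0.1318] jawyaw 0.041 q6 0.51 w 0.995 {'tool_delta_mm': array([90.8,  0.9, -0.5]), 'spin_units': 0.13}
pot [213. 325.] area 1551 xy r [0.3679 0.1782 0.0393 0.0028 0.5017]
cover [367. 126.] area 5946 xy r [0.4569 0.3314 0.0307 0.0011 0.9573]
[('pot', np.float64(0.3679319385853527), np.float64(0.17820913887306203), np.float64(0.03932792664309371), np.float64(0.0028015355087165836), np.float64(0.5017182130584192)), ('cover', np.float64(0.45689867448801846), np.float64(0.33144307441255755), np.float64(0.030705293905829132), np.float64(0.0010581545022551493), np.float64(0.9572953736654805))]
[[279.69321523 224.30379406]]
```

View pics/w14.png

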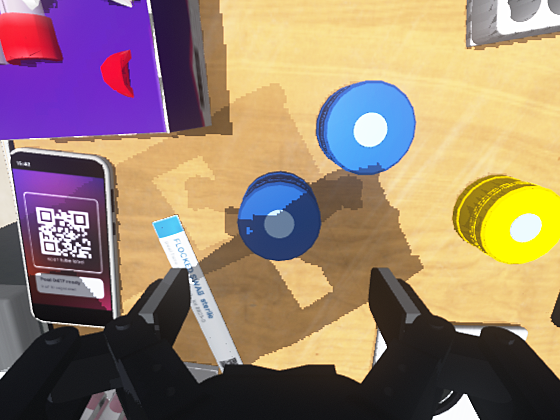

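jog_arm --steps '[{"delta_pos":[23,0.5,-0.3],"spin":0,"gripper":1},{"delta_pos":[23,0,0],"spin":0,"gripper":1},{"delta_pos":[23,0,0],"spin":0,"gripper":1},{"delta_pos":[21,0,0],"spin":0,"gripper":1},{"delta_pos":[0,0,0],"spin":0,"gripper":1},{"delta_pos":[0,0,0],"spin":0,"gripper":0.5},{"delta_pos":[0,0,0],"spin":0,"gripper":0.5},{"delta_pos":[0,0,0],"spin":0,"gripper":0.5},{"delta_pos":[0,0,0],"spin":0,"gripper":0.5},{"delta_pos":[0,0,0],"spin":0,"gripper":0.5}]'

```text
time: 32.45
ee_pos: [0.404, 0.2626, 0.0442]
eef_rot: [0.503, 1.569, 0.543]
ft_force: [-1.2, -0.4, 5.6]
width: 0.722
```

jog_arm --steps '[{"delta_pos":[0,0,0],"spin":0,"gripper":1},{"delta_pos":[0,0,0],"spin":0,"gripper":1},{"delta_pos":[0,0,0],"spin":0,"gripper":1},{"delta_pos":[0,0,0],"spin":-1.5,"gripper":1},{"delta_pos":[0,0,0],"spin":-1.5,"gripper":1},{"delta_pos":[0,0,0],"spin":-1.5,"gripper":1},{"delta_pos":[0,0,0],"spin":-1.5,"gripper":1},{"delta_pos":[0,0,0],"spin":-1.5,"gripper":1},{"delta_pos":[0,0,0],"spin":-1.5,"gripper":1},{"delta_pos":[0,0,0],"spin":-1.5,"gripper":1}]'

```text
time: 33.45
ee_pos: [0.4036, 0.2624, 0.0425]
eef_rot: [-0.05, 1.571, 0.911]
ft_force: [0.1, 0.1, 0.9]
width: 1.001
```

jog_arm --steps '[{"delta_pos":[0,0,0],"spin":-1.5,"gripper":1},{"delta_pos":[0,0,0],"spin":-1.5,"gripper":1},{"delta_pos":[0,0,0],"spin":-1.5,"gripper":1},{"delta_pos":[0,0,0],"spin":-1.5,"gripper":1},{"delta_pos":[0,0,0],"spin":-1.5,"gripper":1},{"delta_pos":[0,0,0],"spin":0,"gripper":1},{"delta_pos":[0,0,0],"spin":0,"gripper":0.5},{"delta_pos":[0,0,0],"spin":0,"gripper":0.5},{"delta_pos":[0,0,0],"spin":0,"gripper":0.5},{"delta_pos":[0,0,0],"spin":0,"gripper":0.5}]'

```text
time: 34.45
ee_pos: [0.4036, 0.2624, 0.0431]
eef_rot: [-0.984, 1.57, 0.624]
ft_force: [-1.7, -1.0, 5.3]
width: 0.712
```

```bash
python3 -c "
from h import *
go(.5543,-.0160,.115,1.6)"
```

```text
t 34.5 pos [0.4036 0.2624 0.0431] jawyaw 1.608 q6 -1.06 w 0.712 {'tool_delta_mm': array([ -72. , -140.1, -283.8]), 'spin_units': 0.1}
```

jog_arm --steps '[{"delta_pos":[-36,0,0],"spin":0,"gripper":0.5},{"delta_pos":[-36,0,0],"spin":0,"gripper":0.5},{"delta_pos":[0,-17.5,-35.5],"spin":0,"gripper":0.5},{"delta_pos":[0,-17.5,-35.5],"spin":0,"gripper":0.5},{"delta_pos":[0,-17.5,-35.5],"spin":0,"gripper":0.5},{"delta_pos":[0,-17.5,-35.5],"spin":0,"gripper":0.5},{"delta_pos":[0,-17.5,-35.5],"spin":0,"gripper":0.5},{"delta_pos":[0,-17.5,-35.5],"spin":0,"gripper":0.5},{"delta_pos":[0,-17.5,-35.5],"spin":0,"gripper":0.5},{"delta_pos":[0,-17.5,-35.5],"spin":0,"gripper":0.5}]'

```text
time: 35.45
ee_pos: [0.5549, -0.0175, 0.1142]
eef_rot: [1.07, 1.57, 2.678]
ft_force: [0.8, 1.4, -0.9]
width: 0.716
```

jog_arm --steps '[{"delta_pos":[0,0,0],"spin":0,"gripper":0.5},{"delta_pos":[0,0,0],"spin":0,"gripper":0.5},{"delta_pos":[0,0,0],"spin":0,"gripper":0.5}]'

```text
time: 35.75
ee_pos: [0.5537, -0.0153, 0.1141]
eef_rot: [1.244, 1.569, 2.854]
ft_force: [0.2, 0.2, -0.5]
width: 0.714
```

```bash
python3 -c "
from h import *
go(.5543,-.0160,.0951,1.6);im,p=snap('wrist','w15')"
```

```text
t 35.8 pos [ 0.5537 -0.0153  0.1141] jawyaw 1.61 q6 -1.66 w 0.714 {'tool_delta_mm': array([19. , -0.6, -0.7]), 'spin_units': 0.11}
```

View pics/w15.png

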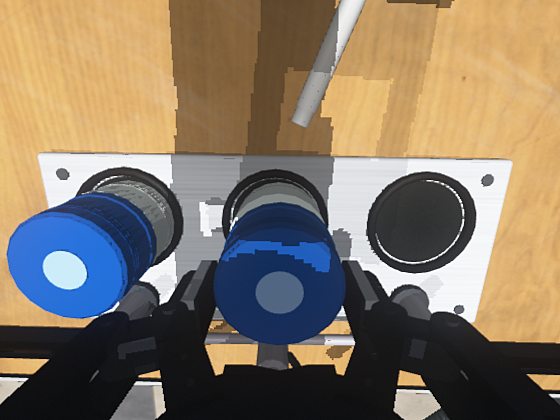

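jog_arm --steps '[{"delta_pos":[4,-0.5,-0.7],"spin":0,"gripper":0.5},{"delta_pos":[4,0,0],"spin":0,"gripper":0.5},{"delta_pos":[4,0,0],"spin":0,"gripper":0.5},{"delta_pos":[2,0,0],"spin":0,"gripper":0.5},{"delta_pos":[0,0,0],"spin":0,"gripper":0.5},{"delta_pos":[0,0,0],"spin":0,"gripper":0.5},{"delta_pos":[0,0,0],"spin":0,"gripper":0.5}]'

```text
time: 36.5
ee_pos: [0.5552, -0.0167, 0.1006]
eef_rot: [-1.415, 1.57, 0.195]
ft_force: [1.3, -0.0, -0.1]
width: 0.714
```

```bash
python3 -c "
from h import *
go(.5543,-.0160,.0951,1.6)
im2,_=snap('side','s16');cv2.imwrite('pics/s16c.png',cv2.resize(im2[200:300,230:370],None,fx=5,fy=5)[:,:,::-1])"
```

```text
t 36.5 pos [ 0.5552 -0.0167  0.1006] jawyaw 1.61 q6 -1.66 w 0.714 {'tool_delta_mm': array([5.5, 0.9, 0.7]), 'spin_units': 0.11}
```

View pics/s16c.png

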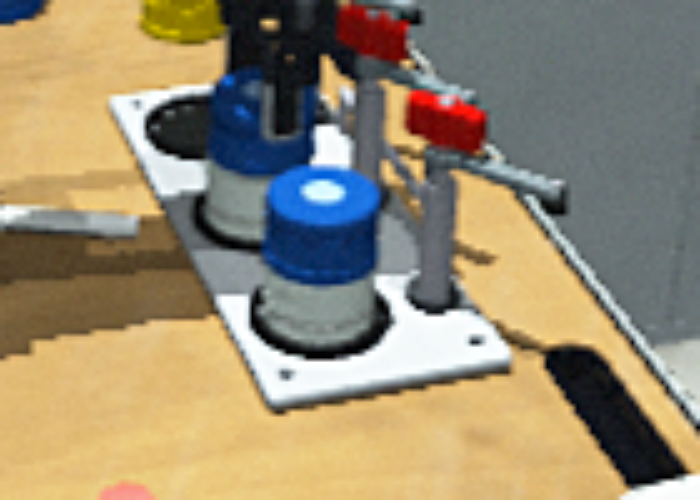

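jog_arm --steps '[{"delta_pos":[1.2,0.5,0.5],"spin":0,"gripper":0.5},{"delta_pos":[1.2,0.3,0.2],"spin":0,"gripper":0.5},{"delta_pos":[0,0,0],"spin":0,"gripper":0.5},{"delta_pos":[0,0,0],"spin":0,"gripper":0.5},{"delta_pos":[0,0,0],"spin":0,"gripper":0.5},{"delta_pos":[0,0,0],"spin":0,"gripper":0.5}]'

```text
time: 37.15
ee_pos: [0.5543, -0.016, 0.0981]
eef_rot: [-0.315, 1.571, 1.295]
ft_force: [0.5, 0.4, -1.0]
width: 0.713
```

```bash
python3 -c "
from h import *
go(.5543,-.0160,.0951,1.6)"
```

```text
t 37.1 pos [ 0.5543 -0.016   0.0981] jawyaw 1.61 q6 -1.66 w 0.713 {'tool_delta_mm': array([ 3., -0., -0.]), 'spin_units': 0.12}
```

jog_arm --steps '[{"delta_pos":[1.2,0,0],"spin":0,"gripper":0.5},{"delta_pos":[1.2,0,0],"spin":0,"gripper":0.5},{"delta_pos":[0.6,0,0],"spin":0,"gripper":0.5},{"delta_pos":[0,0,0],"spin":0,"gripper":0.5},{"delta_pos":[0,0,0],"spin":0,"gripper":0.5}]'

```text
time: 37.65
ee_pos: [0.5542, -0.016, 0.0951]
eef_rot: [0.996, 1.571, 2.607]
ft_force: [-1.0, -1.4, -0.1]
width: 0.714
```

```bash
python3 -c "
from h import *
go(.5543,-.0160,.0951,1.6);print(ctrl.sense()['ft_force'])"
```

```text
t 37.6 pos [ 0.5542 -0.016   0.0951] jawyaw 1.61 q6 -1.66 w 0.714 {'tool_delta_mm': array([ 0. , -0.1, -0. ]), 'spin_units': 0.12}
[-1.0203065  -1.39713006 -0.0801906 ]
```

jog_arm --steps '[{"delta_pos":[0.3,0,0],"spin":0,"gripper":0.5},{"delta_pos":[0,0,0],"spin":0,"gripper":0.5},{"delta_pos":[0,0,0],"spin":0,"gripper":1},{"delta_pos":[0,0,0],"spin":0,"gripper":1},{"delta_pos":[0,0,0],"spin":0,"gripper":1},{"delta_pos":[-20,0,0],"spin":0,"gripper":1},{"delta_pos":[-40,0,0],"spin":0,"gripper":1},{"delta_pos":[-40,0,0],"spin":0,"gripper":1},{"delta_pos":[-40,0,0],"spin":0,"gripper":1},{"delta_pos":[-40,0,0],"spin":0,"gripper":1}]'

```text
time: 38.65
ee_pos: [0.5541, -0.016, 0.2764]
eef_rot: [-1.199, 1.571, 0.411]
ft_force: [1.5, -0.0, -0.3]
width: 0.997
```

jog_arm --steps '[{"delta_pos":[0,-40,0],"spin":0,"gripper":1},{"delta_pos":[0,-40,0],"spin":0,"gripper":1},{"delta_pos":[0,-40,0],"spin":0,"gripper":1},{"delta_pos":[0,0,0],"spin":0,"gripper":1},{"delta_pos":[0,0,0],"spin":0,"gripper":1}]'

```text
time: 39.15
ee_pos: [0.6742, -0.0113, 0.2734]
eef_rot: [1.477, 1.568, 3.088]
ft_force: [-0.3, -0.5, 0.1]
width: 1.001
```

```bash
python3 -c "
from h import *
im,p=snap('wrist','w17');im2,_=snap('side','s17');go(.5543,-.0160,.3,1.6)
h=cv2.cvtColor(im,cv2.COLOR_RGB2HSV);H,S,V=[h[...,i].astype(int) for i in range(3)]
for c,s,L in comps(((H<8)|(H>172))&(S>150)&(V>60),60):
    k=max(cv2.findContours(L.astype(np.uint8),0,1)[0],key=len);r=cv2.minAreaRect(k)
    print(c.round(1),s,cast(p,c,.139).round(4),r)
cv2.imwrite('pics/s17c.png',cv2.resize(im2[170:300,230:370],None,fx=4.5,fy=4.5)[:,:,::-1])"
```

```text
t 39.2 pos [ 0.6732 -0.0114  0.2747] jawyaw 1.61 q6 -1.64 w 0.998 {'tool_delta_mm': array([-25.2, 119. ,   0. ]), 'spin_units': 0.11}
[141.2 143.9] [118 123  47  42 876] [[ 0.6232 -0.1245  0.139 ]] ((140.90467834472656, 142.97471618652344), (23.906593322753906, 52.400428771972656), 41.423667907714844)
[408.2 147.6] [384 124  50  48 886] [[0.6175 0.0912 0.139 ]] ((408.329345703125, 148.6962127685547), (21.266399383544922, 60.09888458251953), 43.31531524658203)
[274.7 145.8] [250 127  51  39 847] [[ 0.6205 -0.0168  0.139 ]] ((275.0174560546875, 145.86900329589844), (21.774749755859375, 54.20323944091797), 52.594642639160156)
```

View pics/w17.png

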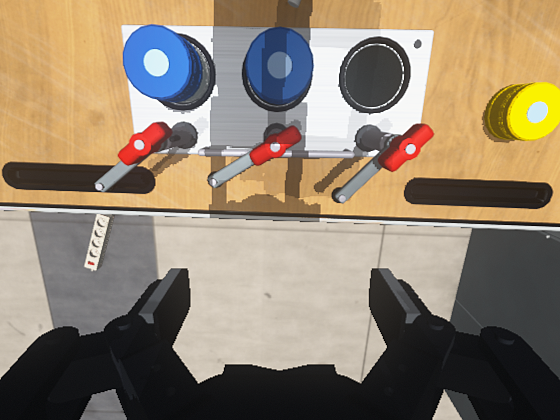

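View pics/s17c.png

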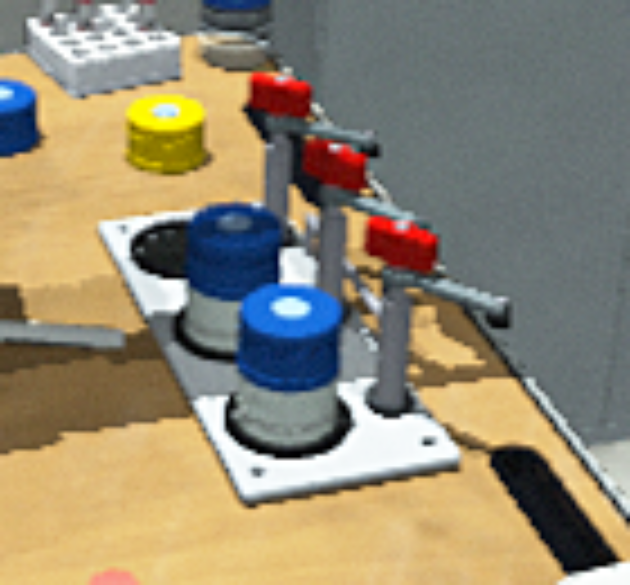

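```bash
python3 -c "
from h import *
p=ctrl.camera_params('wrist')
im=cv2.imread('pics/w17.png');cv2.imwrite('pics/w17c.png',cv2.resize(im[110:215,80:450],None,fx=2.1,fy=2.1,interpolation=cv2.INTER_CUBIC))
h=cv2.cvtColor(im,cv2.COLOR_BGR2HSV);H,S,V=[h[...,i].astype(int) for i in range(3)]
for c,s,L in comps(((H<8)|(H>172))&(S>150)&(V>150)&(np.arange(420)[:,None]<180),60):
    k=max(cv2.findContours(L.astype(np.uint8),0,1)[0],key=len)
    m=np.zeros((420,560),np.uint8);cv2.drawContours(m,[k],-1,1,-1)
    v,u=np.nonzero(m);P=cast(p,np.c_[u,v].astype(float),.139)[:,:2];mu=P.mean(0);w,E=np.linalg.eigh(np.cov((P-mu).T));d=E[:,1]
    print('bar',mu.round(4),'angle',round(np.arctan2(d[1],d[0])%np.pi,3),'joint',round(2.4-(np.arctan2(d[1],d[0])%np.pi)+.025,3),(np.sqrt(w*12)).round(4))
for b,t in (((138,145),(99,187)),((275,147),(213,181)),((409,149),(340,198))):
    B=cast(p,b,.140)[0];T=cast(p,t,.114)[0];d=B-T;print(B.round(4),np.hypot(*d[:2]),'ang',np.arctan2(d[1],d[0])%(2*np.pi))
"
```

```text
bar [ 0.6223 -0.1255] angle 2.249 joint 0.176 [0.0138 0.0419]
bar [0.6169 0.0924] angle 2.416 joint 0.009 [0.0139 0.0415]
bar [ 0.622  -0.0187] angle 2.119 joint 0.306 [0.0125 0.0417]
[ 0.6234 -0.1273  0.14  ] 0.0669356110779799 ang 2.26356965550901
[ 0.6206 -0.0166  0.14  ] 0.06665862810523285 ang 2.1355619608552683
[0.6179 0.092  0.14  ] 0.0680530348490117 ang 2.3937828681058866
```

View pics/w17c.png

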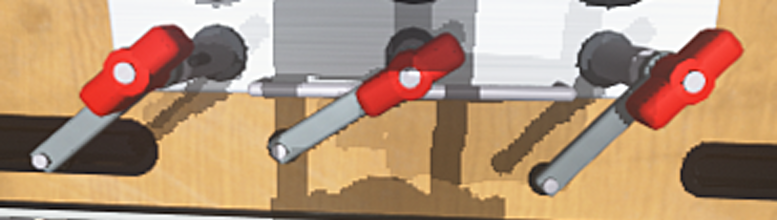

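```bash
python3 -c "
from h import *
go(.6193,.0942,.19,.834)"
```

```text
t 39.2 pos [ 0.6732 -0.0114  0.2747] jawyaw 1.61 q6 -1.64 w 0.998 {'tool_delta_mm': array([ 84.8,  49.6, 107.6]), 'spin_units': 8.89}
```

jog_arm --steps '[{"delta_pos":[15,12.4,26.9],"spin":0,"gripper":1},{"delta_pos":[15,12.4,26.9],"spin":0,"gripper":1},{"delta_pos":[15,12.4,26.9],"spin":0,"gripper":1},{"delta_pos":[15,12.4,26.9],"spin":0,"gripper":1},{"delta_pos":[5,0,0],"spin":1.5,"gripper":0.8},{"delta_pos":[5,0,0],"spin":1.5,"gripper":0.6},{"delta_pos":[5,0,0],"spin":1.5,"gripper":0.6},{"delta_pos":[5,0,0],"spin":1.5,"gripper":0.6},{"delta_pos":[5,0,0],"spin":1.5,"gripper":0.6},{"delta_pos":[0,0,0],"spin":1.4,"gripper":0.6}]'

```text
time: 40.25
ee_pos: [0.6187, 0.094, 0.19]
eef_rot: [2.371, 1.57, -3.084]
ft_force: [1.0, 0.3, 0.0]
width: 0.598
```

jog_arm --steps '[{"delta_pos":[0,0,0],"spin":0,"gripper":0.6},{"delta_pos":[0,0,0],"spin":0,"gripper":0.6}]'

```text
time: 40.45
ee_pos: [0.6198, 0.0941, 0.1906]
eef_rot: [-0.585, 1.57, 0.251]
ft_force: [-0.4, -0.5, -0.5]
width: 0.598
```

```bash
python3 -c "
from h import *
im,p=snap('wrist','w18');go(.6193,.0942,.138,.834);print(proj(p,[.6193,.0942,.139]))"
```

```text
t 40.5 pos [0.62   0.0942 0.1905] jawyaw 0.835 q6 -0.7 w 0.602 {'tool_delta_mm': array([52.5,  0.5, -0.4]), 'spin_units': 0.02}
[[279.30169611 248.71032284]]
```

View pics/w18.png

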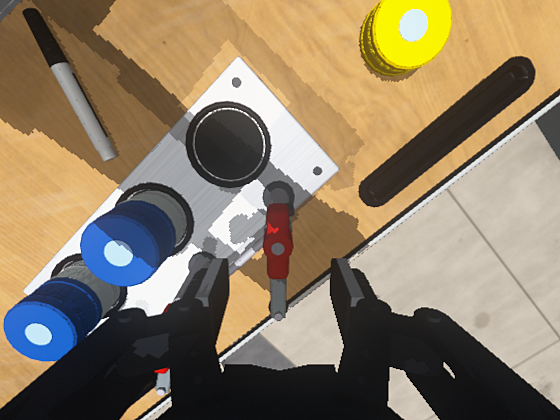

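jog_arm --steps '[{"delta_pos":[18,0,-0.3],"spin":0,"gripper":0.6},{"delta_pos":[18,0,0],"spin":0,"gripper":0.6},{"delta_pos":[12,0,0],"spin":0,"gripper":0.6},{"delta_pos":[4,0,0],"spin":0,"gripper":0.6},{"delta_pos":[0,0,0],"spin":0,"gripper":0.6},{"delta_pos":[0,0,0],"spin":0,"gripper":0},{"delta_pos":[0,0,0],"spin":0,"gripper":0},{"delta_pos":[0,0,0],"spin":0,"gripper":0},{"delta_pos":[0,0,0],"spin":0,"gripper":0},{"delta_pos":[0,0,0],"spin":0,"gripper":0}]'

```text
time: 41.5
ee_pos: [0.62, 0.0934, 0.1389]
eef_rot: [-2.33, 1.57, -1.496]
ft_force: [-3.8, -2.8, 5.6]
width: 0.152
```

```bash
python3 -c "
from h import *
im,p=snap('wrist','w19');go(.6193,.0942,.138,.834);s=ctrl.sense();print(s['ft_force'],s['wrist_torque'])"
```

```text
t 41.5 pos [0.6199 0.0933 0.1388] jawyaw 0.834 q6 -0.7 w 0.148 {'tool_delta_mm': array([0.8, 1. , 0.2]), 'spin_units': -0.0}
[-2.82778198 -2.11035361  6.5582421 ] [-0.56425636  0.52517312  0.03847555]
```

View pics/w19.png

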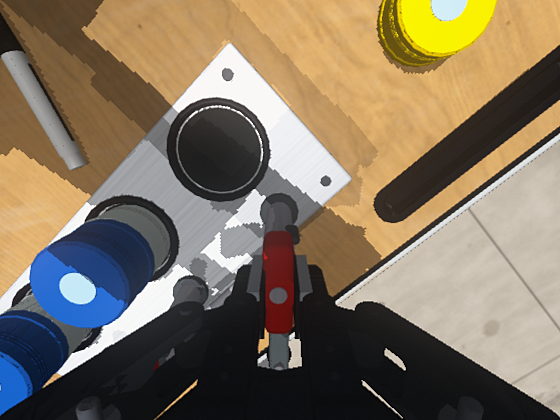

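jog_arm --steps '[{"delta_pos":[0.25,0,0],"spin":1.4,"gripper":0},{"delta_pos":[0.25,0,0],"spin":1.4,"gripper":0},{"delta_pos":[0.25,0,0],"spin":1.4,"gripper":0},{"delta_pos":[0.25,0,0],"spin":1.4,"gripper":0},{"delta_pos":[0.25,0,0],"spin":1.4,"gripper":0},{"delta_pos":[0.25,0,0],"spin":1.4,"gripper":0},{"delta_pos":[0.25,0,0],"spin":1.4,"gripper":0},{"delta_pos":[0.25,0,0],"spin":1.4,"gripper":0},{"delta_pos":[0.25,0,0],"spin":1.4,"gripper":0},{"delta_pos":[0.25,0,0],"spin":1.4,"gripper":0}]'

```text
time: 42.55
ee_pos: [0.6199, 0.093, 0.1363]
eef_rot: [-1.233, 1.569, -1.625]
ft_force: [-3.0, -4.4, 6.9]
width: 0.149
```

```bash
python3 -c "
from h import *
im,p=snap('wrist','w20');go(.6193,.0942,.135,-1.546);s=ctrl.sense();print(s['ft_force'],s['wrist_torque'])"
```

```text
t 42.6 pos [0.6199 0.0931 0.1363] jawyaw -0.397 q6 0.53 w 0.151 {'tool_delta_mm': array([ 1.3,  0.8, -1. ]), 'spin_units': 13.17}
[-2.60314359 -3.29266151  6.25693849] [-0.76615838  0.54059854 -0.06846082]
```

View pics/w20.png

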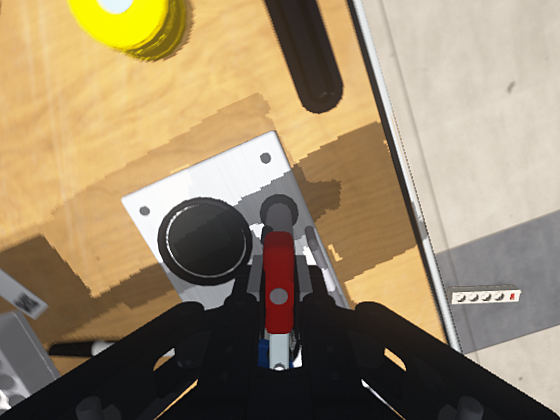

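jog_arm --steps '[{"delta_pos":[0.25,0,0],"spin":1.4,"gripper":0},{"delta_pos":[0.25,0,0],"spin":1.4,"gripper":0},{"delta_pos":[0.25,0,0],"spin":1.4,"gripper":0},{"delta_pos":[0.25,0,0],"spin":1.4,"gripper":0},{"delta_pos":[0.25,0,0],"spin":1.4,"gripper":0},{"delta_pos":[0.25,0,0],"spin":1.4,"gripper":0},{"delta_pos":[0.25,0,0],"spin":1.4,"gripper":0},{"delta_pos":[0.25,0,0],"spin":1.4,"gripper":0},{"delta_pos":[0.25,0,0],"spin":1.0,"gripper":0},{"delta_pos":[0,0,0],"spin":0,"gripper":0}]'

```text
time: 43.6
ee_pos: [0.6196, 0.093, 0.1341]
eef_rot: [-0.563, 1.569, -2.017]
ft_force: [-3.5, -3.8, 6.0]
width: 0.147
```

```bash
python3 -c "
from h import *
go(.6193,.0942,.135,-1.546);s=ctrl.sense();print(s['ft_force'],s['wrist_torque'])"
```

```text
t 43.6 pos [0.6196 0.093  0.1341] jawyaw -1.454 q6 1.59 w 0.147 {'tool_delta_mm': array([-0.9, -0.1, -1.2]), 'spin_units': 1.05}
[-3.46213792 -3.78859956  6.00461578] [-0.92938925  0.69445268 -0.03940929]
```

jog_arm --steps '[{"delta_pos":[0,0,0],"spin":0.5,"gripper":0},{"delta_pos":[0,0,0],"spin":0.5,"gripper":0},{"delta_pos":[0,0,0],"spin":0.5,"gripper":0},{"delta_pos":[0,0,0],"spin":0.4,"gripper":0},{"delta_pos":[0,0,0],"spin":0,"gripper":0}]'

```text
time: 44.1
ee_pos: [0.6194, 0.0931, 0.1338]
eef_rot: [-0.383, 1.568, -1.998]
ft_force: [-3.6, -3.2, 5.8]
width: 0.15
```

```bash
python3 -c "
from h import *
im,p=snap('wrist','w21');go(.6193,.0942,.135,-1.546);s=ctrl.sense();print(s['ft_force'],s['wrist_torque'])"
```

```text
t 44.1 pos [0.6195 0.093  0.1339] jawyaw -1.615 q6 1.75 w 0.149 {'tool_delta_mm': array([-1.1, -0.2, -1.2]), 'spin_units': -0.79}
[-3.67873862 -3.32991615  5.95000085] [-0.74452041  0.71481206  1.09680903]
```

View pics/w21.png

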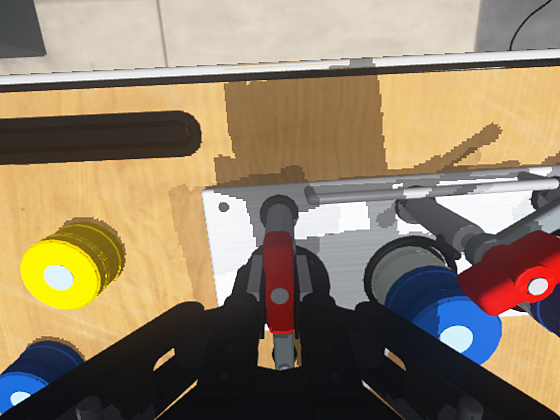

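jog_arm --steps '[{"delta_pos":[0,0,0],"spin":0,"gripper":0.6},{"delta_pos":[0,0,0],"spin":0,"gripper":0.6},{"delta_pos":[0,0,0],"spin":0,"gripper":0.6},{"delta_pos":[-20,0,0],"spin":0,"gripper":0.6},{"delta_pos":[-30,0,0],"spin":0,"gripper":0.6},{"delta_pos":[-10,0,0],"spin":-1.4,"gripper":0.6},{"delta_pos":[0,0,0],"spin":-1.5,"gripper":0.6},{"delta_pos":[0,0,0],"spin":-1.5,"gripper":0.6},{"delta_pos":[0,0,0],"spin":-1.5,"gripper":0.6},{"delta_pos":[0,0,0],"spin":-1.5,"gripper":0.6}]'

```text
time: 45.15
ee_pos: [0.6203, 0.0943, 0.1929]
eef_rot: [2.283, 1.57, 1.315]
ft_force: [-0.0, -0.3, 0.1]
width: 0.598
```

jog_arm --steps '[{"delta_pos":[0,0,0],"spin":-1.5,"gripper":0.6},{"delta_pos":[0,0,0],"spin":-1.5,"gripper":0.6},{"delta_pos":[0,0,0],"spin":-1.5,"gripper":0.6},{"delta_pos":[0,0,0],"spin":-1.5,"gripper":0.6},{"delta_pos":[0,0,0],"spin":-1.5,"gripper":0.6},{"delta_pos":[0,0,0],"spin":-1.5,"gripper":0.6},{"delta_pos":[0,0,0],"spin":-1.5,"gripper":0.6},{"delta_pos":[0,0,0],"spin":-1.5,"gripper":0.6},{"delta_pos":[0,0,0],"spin":-1.5,"gripper":0.6},{"delta_pos":[0,0,0],"spin":-1.5,"gripper":0.6}]'

```text
time: 46.15
ee_pos: [0.6203, 0.0943, 0.1928]
eef_rot: [1.249, 1.57, 1.59]
ft_force: [-0.0, -0.4, -0.6]
width: 0.6
```

```bash
python3 -c "
from h import *
im,p=snap('wrist','w22');go(.6222,-.0158,.19,.554)"
```

```text
t 46.2 pos [0.6203 0.0943 0.1928] jawyaw 0.344 q6 -0.21 w 0.598 {'tool_delta_mm': array([   2.8, -104.2,  -35.4]), 'spin_units': -2.4}
```

View pics/w22.png

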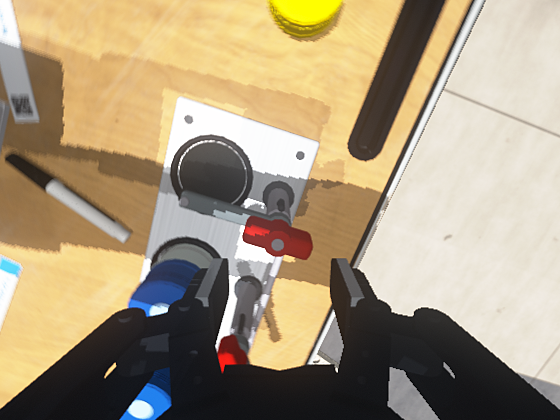

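jog_arm --steps '[{"delta_pos":[0,-34.7,-12],"spin":0,"gripper":0.6},{"delta_pos":[0,-34.7,-12],"spin":0,"gripper":0.6},{"delta_pos":[0,-35,-11.8],"spin":0,"gripper":0.6},{"delta_pos":[0,0,0],"spin":-1.2,"gripper":0.6},{"delta_pos":[0,0,0],"spin":-1.2,"gripper":0.6},{"delta_pos":[0,0,0],"spin":0,"gripper":0.6},{"delta_pos":[0,0,0],"spin":0,"gripper":0.6}]'

```text
time: 46.9
ee_pos: [0.6209, -0.0161, 0.1929]
eef_rot: [1.148, 1.571, 1.69]
ft_force: [-0.4, -0.7, -0.7]
width: 0.602
```

```bash
python3 -c "
from h import *
im,p=snap('wrist','w23');go(.6222,-.0164,.139,.554)
h=cv2.cvtColor(im,cv2.COLOR_RGB2HSV);H,S,V=[h[...,i].astype(int) for i in range(3)]
for c,s,L in comps(((H<8)|(H>172))&(S>150)&(V>50),300): print(c,s)"
```

```text
t 47.0 pos [ 0.6209 -0.016   0.193 ] jawyaw 0.543 q6 -0.59 w 0.599 {'tool_delta_mm': array([54. , -1. ,  0.9]), 'spin_units': -0.13}
[379.34647113  82.21219065] [ 342   51   76   61 2182]
[280.09762901 241.44421199] [ 266  204   29   74 1434]
```

View pics/w23.png

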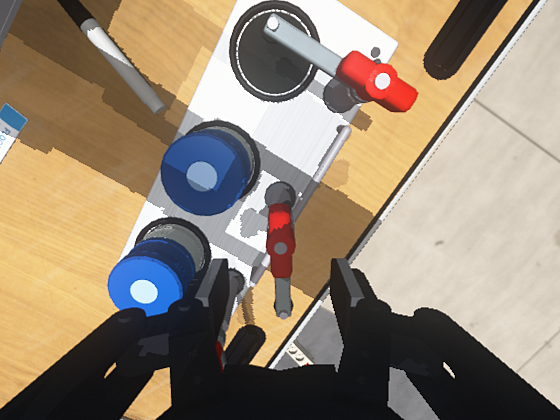

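jog_arm --steps '[{"delta_pos":[18,-0.5,0.3],"spin":0,"gripper":0.6},{"delta_pos":[18,0,0],"spin":0,"gripper":0.6},{"delta_pos":[14,0,0],"spin":0,"gripper":0.6},{"delta_pos":[4,0,0],"spin":0,"gripper":0.6},{"delta_pos":[0,0,0],"spin":0,"gripper":0.6},{"delta_pos":[0,0,0],"spin":0,"gripper":0},{"delta_pos":[0,0,0],"spin":0,"gripper":0},{"delta_pos":[0,0,0],"spin":0,"gripper":0},{"delta_pos":[0,0,0],"spin":0,"gripper":0},{"delta_pos":[0,0,0],"spin":0,"gripper":0}]'

```text
time: 47.95
ee_pos: [0.6218, -0.0166, 0.14]
eef_rot: [-0.512, 1.569, 0.034]
ft_force: [-0.7, -0.3, 4.4]
width: 0.151
```

```bash
python3 -c "
from h import *
go(.6222,-.0164,.139,-1.546);s=ctrl.sense();print(s['ft_force'],s['wrist_torque'])"
```

```text
t 48.0 pos [ 0.6218 -0.0166  0.14  ] jawyaw 0.545 q6 -0.59 w 0.151 {'tool_delta_mm': array([ 1. , -0. ,  0.4]), 'spin_units': -12.04}
[-0.73332722 -0.28344194  4.35906061] [ 0.0783903   0.07523171 -0.00728878]
```

jog_arm --steps '[{"delta_pos":[0.25,0,0],"spin":1.4,"gripper":0},{"delta_pos":[0.25,0,0],"spin":1.4,"gripper":0},{"delta_pos":[0.25,0,0],"spin":1.4,"gripper":0},{"delta_pos":[0.25,0,0],"spin":1.4,"gripper":0},{"delta_pos":[0.25,0,0],"spin":1.4,"gripper":0},{"delta_pos":[0.25,0,0],"spin":1.4,"gripper":0},{"delta_pos":[0.25,0,0],"spin":1.4,"gripper":0},{"delta_pos":[0.25,0,0],"spin":1.4,"gripper":0},{"delta_pos":[0.25,0,0],"spin":1.4,"gripper":0},{"delta_pos":[0.25,0,0],"spin":1.4,"gripper":0}]'

```text
time: 48.95
ee_pos: [0.6222, -0.0166, 0.1374]
eef_rot: [0.649, 1.568, -0.032]
ft_force: [0.4, 0.4, 4.0]
width: 0.149
```

jog_arm --steps '[{"delta_pos":[0.25,0,0],"spin":1.4,"gripper":0},{"delta_pos":[0.25,0,0],"spin":1.4,"gripper":0},{"delta_pos":[0.25,0,0],"spin":1.4,"gripper":0},{"delta_pos":[0.25,0,0],"spin":1.4,"gripper":0},{"delta_pos":[0.25,0,0],"spin":1.4,"gripper":0},{"delta_pos":[0.25,0,0],"spin":1.4,"gripper":0},{"delta_pos":[0.25,0,0],"spin":0.8,"gripper":0},{"delta_pos":[0,0,0],"spin":0,"gripper":0}]'

```text
time: 49.75
ee_pos: [0.6225, -0.0168, 0.1359]
eef_rot: [1.356, 1.567, -0.123]
ft_force: [1.5, -1.1, 6.2]
width: 0.149
```

```bash
python3 -c "
from h import *
go(.6222,-.0164,.135,-1.546);s=ctrl.sense();print(s['ft_force'],s['wrist_torque'])
im,p=snap('wrist','w24')"
```

```text
t 49.8 pos [ 0.6225 -0.0168  0.1359] jawyaw -1.479 q6 1.43 w 0.149 {'tool_delta_mm': array([ 0.9, -0.2, -0.5]), 'spin_units': 0.77}
[ 1.52950042 -1.06863456  6.19261115] [-0.20584907 -0.13516991 -0.19364909]
```

View pics/w24.png

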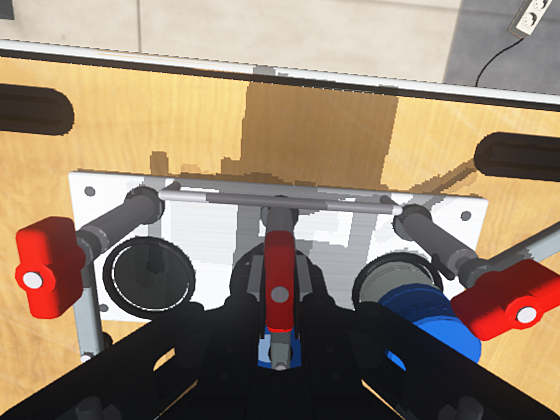

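jog_arm --steps '[{"delta_pos":[0,0,0],"spin":0.5,"gripper":0},{"delta_pos":[0,0,0],"spin":0.5,"gripper":0},{"delta_pos":[0,0,0],"spin":0.5,"gripper":0},{"delta_pos":[0,0,0],"spin":0.3,"gripper":0},{"delta_pos":[0,0,0],"spin":0,"gripper":0}]'

```text
time: 50.3
ee_pos: [0.6232, -0.0172, 0.136]
eef_rot: [1.211, 1.565, -0.42]
ft_force: [5.4, -2.3, 5.3]
width: 0.151
```

```bash
python3 -c "
from h import *
go(.6222,-.0164,.135,-1.546);s=ctrl.sense();print(s['ft_force'],s['wrist_torque'])"
```

```text
t 50.3 pos [ 0.6232 -0.0172  0.136 ] jawyaw -1.631 q6 1.59 w 0.151 {'tool_delta_mm': array([ 1. , -1. , -0.8]), 'spin_units': -0.97}
[ 5.44968998 -2.34266759  5.31165091] [-0.34702382 -0.30948271  1.21855001]
```

jog_arm --steps '[{"delta_pos":[0,0,0],"spin":0,"gripper":0.6},{"delta_pos":[0,0,0],"spin":0,"gripper":0.6},{"delta_pos":[0,0,0],"spin":0,"gripper":0.6},{"delta_pos":[-20,0,0],"spin":0,"gripper":0.6},{"delta_pos":[-30,0,0],"spin":0,"gripper":0.6},{"delta_pos":[-10,0,0],"spin":-1.5,"gripper":0.6},{"delta_pos":[0,0,0],"spin":-1.5,"gripper":0.6},{"delta_pos":[0,0,0],"spin":-1.5,"gripper":0.6},{"delta_pos":[0,0,0],"spin":-1.5,"gripper":0.6},{"delta_pos":[0,0,0],"spin":-1.5,"gripper":0.6}]'

```text
time: 51.3
ee_pos: [0.6207, -0.0165, 0.1943]
eef_rot: [-2.483, 1.569, 2.824]
ft_force: [0.6, 0.5, -0.4]
width: 0.599
```

jog_arm --steps '[{"delta_pos":[0,0,0],"spin":-1.5,"gripper":0.6},{"delta_pos":[0,0,0],"spin":-1.5,"gripper":0.6},{"delta_pos":[0,0,0],"spin":-1.5,"gripper":0.6},{"delta_pos":[0,0,0],"spin":-1.5,"gripper":0.6},{"delta_pos":[0,0,0],"spin":-1.5,"gripper":0.6},{"delta_pos":[0,0,0],"spin":-1.5,"gripper":0.6},{"delta_pos":[0,0,0],"spin":-1.5,"gripper":0.6},{"delta_pos":[0,0,0],"spin":-1.5,"gripper":0.6},{"delta_pos":[0,0,0],"spin":-1.5,"gripper":0.6},{"delta_pos":[0,0,0],"spin":-1.5,"gripper":0.6}]'

```text
time: 52.3
ee_pos: [0.6208, -0.0165, 0.1942]
eef_rot: [2.494, 1.569, 2.826]
ft_force: [-0.3, 0.3, 0.2]
width: 0.599
```

```bash
python3 -c "
from h import *
go(.6250,-.1265,.19,.684);im,p=snap('wrist','w25')"
```

```text
t 52.3 pos [ 0.6208 -0.0165  0.1942] jawyaw 0.332 q6 -0.38 w 0.599 {'tool_delta_mm': array([   4.1, -105.4,  -31.9]), 'spin_units': -4.03}
```

View pics/w25.png

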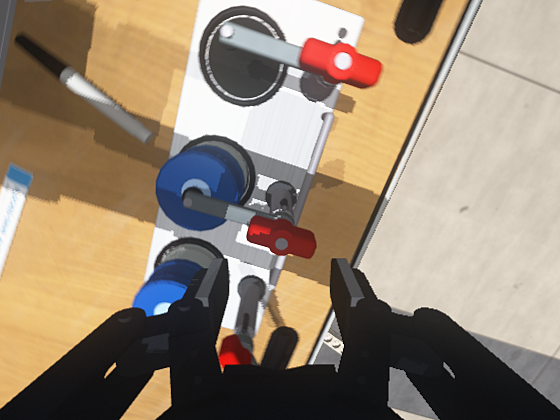

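jog_arm --steps '[{"delta_pos":[0,-35.1,-10.6],"spin":0,"gripper":0.6},{"delta_pos":[0,-35.1,-10.6],"spin":0,"gripper":0.6},{"delta_pos":[0,-35.2,-10.7],"spin":0,"gripper":0.6},{"delta_pos":[0,0,0],"spin":-1.4,"gripper":0.6},{"delta_pos":[0,0,0],"spin":-1.4,"gripper":0.6},{"delta_pos":[0,0,0],"spin":-1.2,"gripper":0.6},{"delta_pos":[0,0,0],"spin":0,"gripper":0.6},{"delta_pos":[0,0,0],"spin":0,"gripper":0.6}]'

```text
time: 53.15
ee_pos: [0.6248, -0.1265, 0.1945]
eef_rot: [1.925, 1.57, 2.598]
ft_force: [0.0, -0.1, -0.7]
width: 0.598
```

```bash
python3 -c "
from h import *
im,p=snap('wrist','w26');go(.6250,-.1265,.139,.684)"
```

```text
t 53.2 pos [ 0.6248 -0.1265  0.1946] jawyaw 0.674 q6 -0.89 w 0.603 {'tool_delta_mm': array([55.6, -0.1,  0.1]), 'spin_units': -0.12}
```

View pics/w26.png

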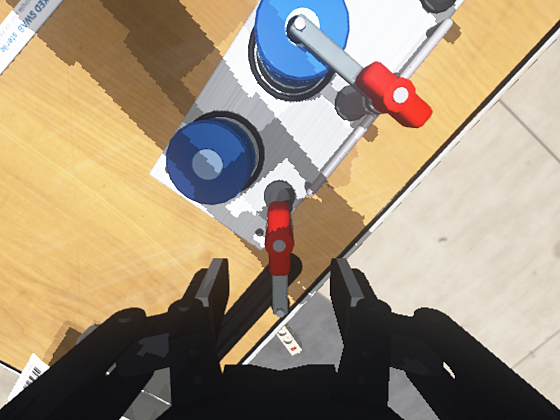

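Centred on knob 3 at about (279,245). I'll descend, grip and turn.

jog_arm --steps '[{"delta_pos":[18,0,0],"spin":0,"gripper":0.6},{"delta_pos":[18,0,0],"spin":0,"gripper":0.6},{"delta_pos":[15,0,0],"spin":0,"gripper":0.6},{"delta_pos":[4,0,0],"spin":0,"gripper":0.6},{"delta_pos":[0,0,0],"spin":0,"gripper":0.6},{"delta_pos":[0,0,0],"spin":0,"gripper":0},{"delta_pos":[0,0,0],"spin":0,"gripper":0},{"delta_pos":[0,0,0],"spin":0,"gripper":0},{"delta_pos":[0,0,0],"spin":0,"gripper":0},{"delta_pos":[0,0,0],"spin":0,"gripper":0}]'

```text
time: 54.2
ee_pos: [0.6251, -0.127, 0.1409]
eef_rot: [-1.273, 1.569, -0.597]
ft_force: [-1.8, -1.2, 5.7]
width: 0.145
```

```bash
python3 -c "
from h import *
go(.6250,-.1265,.139,-1.546);s=ctrl.sense();print(s['ft_force'],s['wrist_torque'])"
```

```text
t 54.2 pos [ 0.6251 -0.127   0.1409] jawyaw 0.676 q6 -0.89 w 0.145 {'tool_delta_mm': array([1.9, 0.5, 0.2]), 'spin_units': -10.53}
[-1.84358839 -1.21967225  5.72759989] [-0.23668267  0.39609329  0.08896539]
```

jog_arm --steps '[{"delta_pos":[0.3,0,0],"spin":1.4,"gripper":0},{"delta_pos":[0.3,0,0],"spin":1.4,"gripper":0},{"delta_pos":[0.3,0,0],"spin":1.4,"gripper":0},{"delta_pos":[0.3,0,0],"spin":1.4,"gripper":0},{"delta_pos":[0.3,0,0],"spin":1.4,"gripper":0},{"delta_pos":[0.3,0,0],"spin":1.4,"gripper":0},{"delta_pos":[0.3,0,0],"spin":1.4,"gripper":0},{"delta_pos":[0.3,0,0],"spin":1.4,"gripper":0},{"delta_pos":[0.3,0,0],"spin":1.4,"gripper":0},{"delta_pos":[0.3,0,0],"spin":1.4,"gripper":0}]'

```text
time: 55.2
ee_pos: [0.6248, -0.1272, 0.1382]
eef_rot: [-0.563, 1.57, -1.113]
ft_force: [-3.2, -0.4, 8.3]
width: 0.146
```

jog_arm --steps '[{"delta_pos":[0.3,0,0],"spin":1.4,"gripper":0},{"delta_pos":[0.3,0,0],"spin":1.4,"gripper":0},{"delta_pos":[0.3,0,0],"spin":1.4,"gripper":0},{"delta_pos":[0.3,0,0],"spin":1.4,"gripper":0},{"delta_pos":[0.3,0,0],"spin":1.4,"gripper":0},{"delta_pos":[0.3,0,0],"spin":1.4,"gripper":0},{"delta_pos":[0.3,0,0],"spin":1.4,"gripper":0},{"delta_pos":[0.3,0,0],"spin":0.9,"gripper":0},{"delta_pos":[0,0,0],"spin":0,"gripper":0}]'

```text
time: 56.1
ee_pos: [0.6246, -0.127, 0.1363]
eef_rot: [0.16, 1.57, -1.321]
ft_force: [-4.9, -0.8, 9.6]
width: 0.152
```

```bash
python3 -c "
from h import *
go(.6250,-.1265,.136,-1.546);s=ctrl.sense();print(s['ft_force'],s['wrist_torque']);im,p=snap('wrist','w27')"
```

```text
t 56.1 pos [ 0.6246 -0.127   0.1363] jawyaw -1.481 q6 1.26 w 0.152 {'tool_delta_mm': array([ 0.2,  0.4, -0.5]), 'spin_units': 0.75}
[-4.93558921 -0.80472154  9.6450693 ] [-0.26509125  0.94093631 -0.11051873]
```

View pics/w27.png

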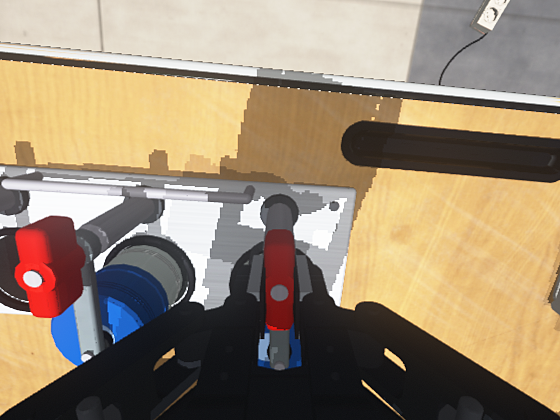

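jog_arm --steps '[{"delta_pos":[0,0,0],"spin":0.5,"gripper":0},{"delta_pos":[0,0,0],"spin":0.5,"gripper":0},{"delta_pos":[0,0,0],"spin":0.5,"gripper":0},{"delta_pos":[0,0,0],"spin":0.4,"gripper":0},{"delta_pos":[0,0,0],"spin":0,"gripper":0}]'

```text
time: 56.65
ee_pos: [0.6247, -0.127, 0.1361]
eef_rot: [0.119, 1.569, -1.521]
ft_force: [-3.6, -0.6, 9.1]
width: 0.145
```

```bash
python3 -c "
from h import *
go(.6250,-.1265,.136,-1.546);s=ctrl.sense();print(s['ft_force'],s['wrist_torque'])"
```

```text
t 56.6 pos [ 0.6247 -0.127   0.1361] jawyaw -1.641 q6 1.42 w 0.145 {'tool_delta_mm': array([ 0.1,  0.3, -0.5]), 'spin_units': -1.09}
[-3.62069644 -0.56748173  9.06800367] [-0.19807254  0.82637054  1.31375507]
```

jog_arm --steps '[{"delta_pos":[0,0,0],"spin":0,"gripper":0.6},{"delta_pos":[0,0,0],"spin":0,"gripper":0.6},{"delta_pos":[0,0,0],"spin":0,"gripper":0.6},{"delta_pos":[-20,0,0],"spin":0,"gripper":0.6},{"delta_pos":[-30,0,0],"spin":0,"gripper":0.6},{"delta_pos":[-35,0,0],"spin":0,"gripper":0.6},{"delta_pos":[-35,0,0],"spin":0,"gripper":0.6},{"delta_pos":[-35,0,0],"spin":0,"gripper":0.6},{"delta_pos":[-35,0,0],"spin":0,"gripper":0.6},{"delta_pos":[0,0,0],"spin":0,"gripper":0.6}]'

```text
time: 57.65
ee_pos: [0.6269, -0.127, 0.33]
eef_rot: [1.46, 1.56, -0.185]
ft_force: [0.3, -0.0, 0.0]
width: 0.597
```

jog_arm --steps '[{"delta_pos":[0,-30,-30],"spin":0,"gripper":0.6},{"delta_pos":[0,-30,-30],"spin":0,"gripper":0.6},{"delta_pos":[0,-30,-30],"spin":0,"gripper":0.6},{"delta_pos":[0,-30,-20],"spin":0,"gripper":0.6},{"delta_pos":[0,0,0],"spin":0,"gripper":0.6},{"delta_pos":[0,0,0],"spin":0,"gripper":0.6}]'

```text
time: 58.25
ee_pos: [0.5132, -0.0077, 0.3241]
eef_rot: [0.64, 1.571, -1.004]
ft_force: [0.8, 0.1, -0.3]
width: 0.602
```

```bash
python3 -c "
from h import *
im,p=snap('wrist','w28');go(.6250,-.1265,.136,-1.546);im2,_=snap('side','s28');snap('top','t28')
h=cv2.cvtColor(im,cv2.COLOR_RGB2HSV);H,S,V=[h[...,i].astype(int) for i in range(3)]
for c,s,L in comps(((H<8)|(H>172))&(S>150)&(V>100),200):
    v,u=np.nonzero(L);P=cast(p,np.c_[u,v].astype(float),.134)[:,:2];w,E=np.linalg.eigh(np.cov(P.T));d=E[:,1]
    print('bar',P.mean(0).round(4),'angle',round((np.arctan2(d[1],d[0])+1)%np.pi-1,3),(np.sqrt(w*12)).round(4))
cv2.imwrite('pics/s28c.png',cv2.resize(im2[170:300,230:370],None,fx=4.5,fy=4.5)[:,:,::-1])"
```

```text
t 58.3 pos [ 0.5139 -0.0082  0.324 ] jawyaw -1.645 q6 1.61 w 0.601 {'tool_delta_mm': array([188. , 119.6, 109.7]), 'spin_units': -1.13}
bar [ 0.6243 -0.1248] angle 0.022 [0.0146 0.0447]
bar [ 0.6219 -0.0169] angle 0.026 [0.0143 0.0438]
bar [0.6189 0.091 ] angle 0.021 [0.0146 0.0444]
bar [ 0.2553 -0.3294] angle 0.424 [0.0253 0.0728]
```

View pics/w28.png

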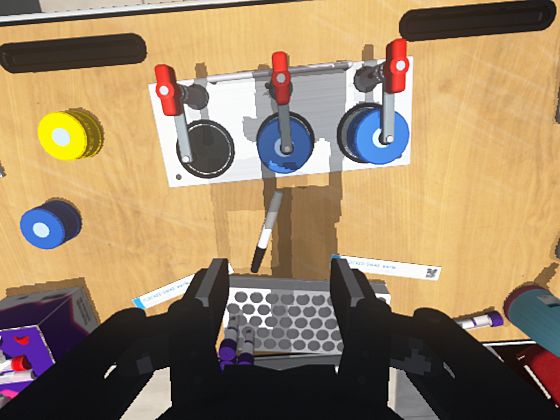

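View pics/s28c.png

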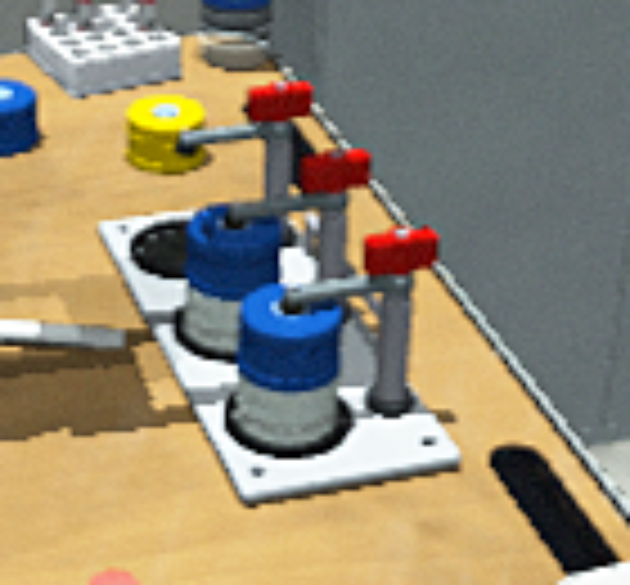

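View pics/t28.png

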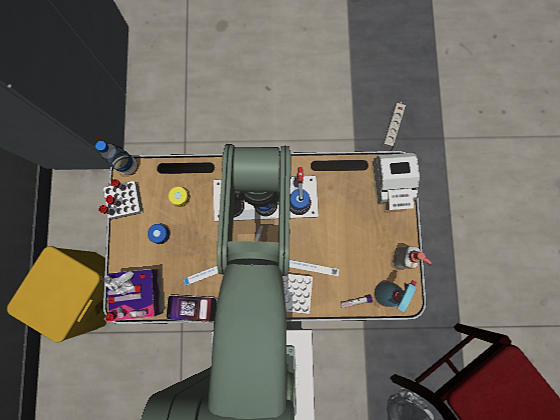

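```bash
python3 -c "
from cell import ctrl
print(ctrl.finish_job())"
```

```text
the job is handed in; nothing more can be done
None
```

The job is done and handed in at about 58 s of simulated time. Only two pots were present. They stand mouth up in the middle and right-hand seats, each closed with a blue cover. The left-hand seat is empty, and the third blue cover and the yellow look-alike were left alone. All three clamp knobs were turned clockwise to their end stops.

What the last checks showed:
- **Knobs:** at the end of each turn the wrist torque jumped to 1.1–1.3 N·m, which marks the stop. The bar angles in the final picture were 0.022, 0.026 and 0.021 rad, against a carrier yaw of about 0.025.
- **Pots and covers:** the side and wrist pictures show both covers level on their pots, under the clamp feet. Each cover was released within about 0.1 mm of its pot's recorded position, by the arm's own readings. I judged the rim fit from those readings and the pictures and took no separate measurement of it.
- **Bottles:** the water bottle and the pump bottle are still standing in the last top view.

The camera positions differed from the arm's by about 2–3 mm. I corrected for this by squeezing each pot and cover from two directions before lifting it. I noticed no slackening of the grip and no knocked pot.

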